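# Erect and lock the fold-up service case, then pack the couplings

## Task

Set up the blue fold-up service case on its dock in the fume hood: raise all four walls fully upright, then turn the black lock knob clockwise until it clicks past its detent and stays locked. After that, put every black ribbed screw coupling from the bench into the case, resting on its floor, with the walls still upright at the end, and leave the beaker and the amber jar standing where they are.

Things in the scene. Friction and masses are not known exactly. Their poses are not given: they have to be found in the camera images.
- dock: grey dock fixed to the bench, carrying the blue fold-up case. Origin on the bench surface under the middle of the case floor; z up, x towards the back wall, y towards the left wall. Case floor 140 mm (x) by 200 mm (y), its top 30 mm above the origin. A grey pad, 74 mm square, 30 mm high, at x -107, y -139 mm carries the lock knob
- lock_knob (a joint): turn of the black lock knob about its upright axis: 0 = open, grows clockwise seen from above to a stop at 1.12 rad. A sprung detent peaks at 0.6 rad (0.15 N m): let go before it, the knob springs back to 0; past it, it snaps on to the stop = locked
- lock_knob_grip (a point): point on the knob's axis at grip height: an upright bar grip 42 mm long and 14 mm wide, its top 7 mm above this point, free for 25 mm below it; this point's x axis runs along the bar and turns with the knob
- wall_front (a joint): angle of the front wall of the case, a blue panel on the dock's -x (robot) side, hinge line 72.5 mm from the dock origin along -x, 30 mm above the bench: 0 = flat outwards, grows as it rises, stop at 1.571 = upright. 5 mm thick, 36 mm high, 204 mm wide; the stiff hinge stays where it is left
- front_bead (a point): centre of the front wall's orange grip bead: a rod 14 mm thick, 32 mm long, parallel to the hinge, 56 mm from it, on a tab 24 mm wide that runs from the wall's edge to 66 mm from the hinge. Fingers closed on the rod's two ends let it turn between them. Its y axis runs along the rod, x away from the hinge
- wall_back (a joint): angle of the back wall of the case, a blue panel on the dock's +x (far) side, hinge line 72.5 mm from the dock origin along +x, 30 mm above the bench: 0 = flat outwards, grows as it rises, stop at 1.571 = upright. 5 mm thick, 36 mm high, 204 mm wide; the stiff hinge stays where it is left
- back_bead (a point): centre of the back wall's orange grip bead: a rod 14 mm thick, 32 mm long, parallel to the hinge, 56 mm from it, on a tab 24 mm wide that runs from the wall's edge to 66 mm from the hinge. Fingers closed on the rod's two ends let it turn between them. Its y axis runs along the rod, x away from the hinge
- wall_left (a joint): angle of the left wall of the case, a blue panel on the dock's +y side, hinge line 102.5 mm from the dock origin along +y, 30 mm above the bench: 0 = flat outwards, grows as it rises, stop at 1.571 = upright. 5 mm thick, 36 mm high, 138 mm wide; the stiff hinge stays where it is left
- left_bead (a point): centre of the left wall's orange grip bead: a rod 14 mm thick, 32 mm long, parallel to the hinge, 56 mm from it, on a tab 24 mm wide that runs from the wall's edge to 66 mm from the hinge. Fingers closed on the rod's two ends let it turn between them. Its y axis runs along the rod, x away from the hinge
- wall_right (a joint): angle of the right wall of the case, a blue panel on the dock's -y side, hinge line 102.5 mm from the dock origin along -y, 30 mm above the bench: 0 = flat outwards, grows as it rises, stop at 1.571 = upright. 5 mm thick, 36 mm high, 138 mm wide; the stiff hinge stays where it is left
- right_bead (a point): centre of the right wall's orange grip bead: a rod 14 mm thick, 32 mm long, parallel to the hinge, 56 mm from it, on a tab 24 mm wide that runs from the wall's edge to 66 mm from the hinge. Fingers closed on the rod's two ends let it turn between them. Its y axis runs along the rod, x away from the hinge
- coupling0: a black ribbed screw coupling, a plain cylinder 40 mm across and 60 mm tall, 70 g, with a white ring on its top; origin at its middle, z along its axis. May be absent (None)
- coupling1: a black ribbed screw coupling, a plain cylinder 40 mm across and 60 mm tall, 70 g, with a white ring on its top; origin at its middle, z along its axis. May be absent (None)
- coupling2: a black ribbed screw coupling, a plain cylinder 40 mm across and 60 mm tall, 70 g, with a white ring on its top; origin at its middle, z along its axis. May be absent (None)
- coupling3: a black ribbed screw coupling, a plain cylinder 40 mm across and 60 mm tall, 70 g, with a white ring on its top; origin at its middle, z along its axis. May be absent (None)
- beaker: small glass beaker, 52 mm across, 58 mm tall, a bystander; origin at the centre of its underside
- sample_jar: amber glass jar with a white cap, 46 mm across, 60 mm tall, a bystander; origin at the centre of its underside

How it is judged:
By the outcome, as a careful person would: the job done as asked, in the order asked, and still so for the second after the job is handed in, with the robot touching nothing.
Of coupling0, coupling1, coupling2, coupling3 only 2 to 4 are there at a start; the rules pass over those that are not, and their reading is None.
At some moment in a run one of coupling0, coupling1, coupling2, coupling3 may be knocked a few centimetres aside while the robot is not near it.
Once in a run the grip may slacken for a moment while it holds something.
It also fails if it takes over 210 s, if anything falls off the work surface, if the arm or the gripper's body presses on something with over 40 N, if the wrist force passes 120 N, or if a joint passes its speed limit or range.

## Robot

A 6-joint arm with a two-finger parallel gripper is mounted at the origin on the work surface. World frame = base frame: x ahead of the robot, y to its left, z up, the work surface at z = 0. Lengths are in m, angles in rad, forces in N, time in s.
With the tool pointing down it reaches from about 0.35 to 0.775 m from the base axis. Payload 7.3 kg.
Tool frame: the origin (TCP) lies at the very end of the fingers, on their centre line; the grasp point (between the pads) lies 19 mm behind it (robot.tcp_to_grasp is the distance from the TCP to the grasp point, in m); z points along the fingers, y is the direction in which the jaws open and shut (so a half turn about z gives the same grasp; the last joint's range is limited). The gripper opens to 92 mm and grips with 3 to 60 N. Pads are 19 mm wide; open, the fingers measure 130 mm over their backs; the gripper's body (75 mm by 190 mm) begins 47 mm behind the grasp point.
Start: joints at [1.055, 0.342, 1.524, -0, 1.275, -0.146], TCP at [0.19, 0.49, 0.227] pointing down, gripper open.
Joint ranges: [-2.53, 2.53], [-0.77, 2.02], [0.04, 2.7], [-1, 4.14], [0.28, 2.66], [-3.11, 3.11]. Speed limits (rad/s): [2.57, 2.57, 3.14, 3.14, 3.14, 3.14].

## Interface

Orientations are given as [roll, pitch, yaw] about the fixed x, y, z axes, in that order (R = Rz(yaw) Ry(pitch) Rx(roll)).
In Python, from cell import robot gives the robot as it stands.
- The arm moves only by the tool arm_command, never from a script. Its argument "motion" is a list that holds one entry, the list of rows, each a list of 7 numbers: the turn, a rotation vector about the tool's x, y, z in units of 90 degrees (1.0 is 90 degrees), then the shift along the tool's x, y, z in units of 30 cm (1.0 is 30 cm), then the opening, from -1 (shut) to 1 (fully open). In form: [[[wx, wy, wz, tx, ty, tz, grip], ...]]. A call has 1 to 8 rows; each row is the pose to reach, as a shift and turn from the pose commanded when the call began, along the tool's axes at that moment; what a row does not reach only later rows make up. A row lasts 1/10 s, in which the tool goes at most 50 mm and 8.59 degrees, less where a joint would pass 70% of its speed; a pose out of reach is approached as far as the arm can. A call with a number of a shift or a turn outside -1 to 1 is refused whole. A call with a gripper value outside its range is refused whole. The fingers move at their own pace and stop on an object; "grip_force" is the grip in N (left out, the last holds). Time passes only in rows, so rows that repeat a pose let the fingers close. It gives the time, the measured TCP pose, the force and the opening at its end, in the units of the state.
- robot.observe(): the state, without advancing time (a new reading comes with each control period).
- robot.read_camera(name): name is "scene" or "top" or "wrist"; returns a dict with "image" (420x560x3 uint8, red, green, blue), "z_map" (420x560 float32, m along the optical axis (not along the pixel's ray), 0 where there is no reading), "fov_y" (degrees; the focal length in pixels is half the picture's height over the tangent of half this angle, whatever the lens; pixels are square), "cx", "cy" (the principal point, pixels), "k1" (the pictures are not rectified: a ray, as slopes to the right and down, at radius r is drawn at 1 + k1 r^2 times it, then the intrinsics apply), "cam_to_world" (4x4, takes a point from camera to world coordinates). Camera axes: x right, y down, z forward; pixel columns grow to the right and rows downward; lengths in m; the calibration is good to about 2 mm. A picture is of the moment at which its call begins.
- robot.hand_in(): hands the job in, once; it reports no verdict.
The state is a dict: "time": time; "qpos": joint angles; "qvel": joint speeds; "joint_efforts": joint torques, N m; "tool_pos": TCP position; "tool_rot": TCP orientation; "contact_force": force on the tool from outside, world axes, zero at the start; "torque": the same for the moment, N m; "opening": finger opening in m.
Only numpy, scipy, OpenCV 4.12 (cv2) and the standard library are available. Lean on these libraries where they do the work, as an engineer would, in place of code of your own. Each camera call takes 0.05 s, during which the arm holds its last target.

## Working session

There is one attempt and no reset: what is moved stays moved. The work goes in short steps, Python scripts to look and compute and a tool call to move; the robot and the scene stay as the last step left them, time stands still between calls to the robot, and variables do not carry over. Pictures are saved under pics/ and viewed, and the job is handed in when it is done.

Besides the shell and the picture viewer there is one more tool, called as a command line: name --argument value ..., lists and objects as JSON in quotes. arm_command: Moves the arm, as the interface text tells. Its arguments: {"type":"object","properties":{"motion":{"type":"array"},"grip_force":{"type":"number"}},"required":["motion"]}

```bash
ls; mkdir -p pics
cat > h.py <<'E'
import numpy as np, cv2, pickle
from cell import robot
from scipy.spatial.transform import Rotation as R
def snap(name,fn,crop=None,scale=1):
    c=robot.read_camera(name); pickle.dump(c,open(f'pics/{fn}.pkl','wb'))
    im=c['image'][:,:,::-1]
    if crop: im=im[crop[1]:crop[3],crop[0]:crop[2]]
    if scale!=1: im=cv2.resize(im,None,fx=scale,fy=scale,interpolation=cv2.INTER_CUBIC)
    cv2.imwrite(f'pics/{fn}.png',im); return c
def load(fn): return pickle.load(open(f'pics/{fn}.pkl','rb'))
def K(c):
    f=c['image'].shape[0]/2/np.tan(np.radians(c['fov_y'])/2)
    return np.array([[f,0,c['cx']],[0,f,c['cy']],[0,0,1]]),np.array([c['k1'],0,0,0,0])
def ray(c,u,v):
    k,d=K(c); p=cv2.undistortPointsIter(np.array([[[u,v]]],float),k,d,None,None,(3,50,1e-9)).ravel()
    return np.array([p[0],p[1],1.])
def pz(c,u,v,z):  # intersect plane z
    M=np.array(c['cam_to_world']); r=M[:3,:3]@ray(c,u,v); o=M[:3,3]
    return o+r*(z-o[2])/r[2]
def pd(c,u,v):
    M=np.array(c['cam_to_world']); d=c['z_map'][int(round(v)),int(round(u))]
    return M[:3,:3]@(ray(c,u,v)*d)+M[:3,3]
def proj(c,P):
    M=np.array(c['cam_to_world']); p=M[:3,:3].T@(np.array(P,float)-M[:3,3]); k,d=K(c)
    q,_=cv2.projectPoints(p.reshape(1,1,3),np.zeros(3),np.zeros(3),k,d); return q.ravel()
def cloud(c):
    h,w=c['z_map'].shape; k,d=K(c); vv,uu=np.mgrid[:h,:w]
    p=cv2.undistortPointsIter(np.stack([uu,vv],-1).reshape(-1,1,2).astype(float),k,d,None,None,(3,50,1e-9)).reshape(h,w,2)
    z=c['z_map'][...,None]; M=np.array(c['cam_to_world'])
    return np.concatenate([p*z,z],-1)@M[:3,:3].T+M[:3,3]
def tr():
    s=robot.observe(); return np.array(s['tool_pos']),R.from_euler('xyz',s['tool_rot'])
def goal(pos,rot):
    "row from present pose; rot: Rotation"
    p,r=tr(); w=(r.inv()*rot).as_rotvec()/(np.pi/2); t=r.inv().apply(np.array(pos)-p)/.3
    return np.round(np.r_[w,t],4)
def down(yaw): return R.from_euler('z',yaw)*R.from_euler('x',np.pi)
E
python3 - <<'E'
from h import *
print(robot.observe())
for n in ['scene','top','wrist']:
    c=snap(n,n+'0'); print(n,c['fov_y'],c['cx'],c['cy'],c['k1'],c['cam_to_world'])
E
```

```text
pics
{'time': 0.0, 'qpos': array([ 1.05499677e+00,  3.42725479e-01,  1.52502298e+00, -2.69377247e-05,
        1.27545130e+00, -1.46036234e-01]), 'qvel': array([0.00055376, 0.000824  , 0.00321348, 0.00036482, 0.00051997,
       0.00011495]), 'joint_efforts': array([ 6.69018136e-04, -4.31241417e+01, -2.44221425e+01,  7.16616260e-02,
        5.60111634e-02, -1.00528064e-04]), 'tool_pos': array([0.18952353, 0.48913853, 0.22604148]), 'tool_rot': array([-3.13999890e+00, -2.08378888e-04,  2.77183702e+00]), 'contact_force': array([-0.28842479,  0.52231385, -0.37793198]), 'torque': array([ 0.02463455, -0.07241146,  0.01257926]), 'opening': 0.091957490482247}
scene 57.327693910144674 277.5657550772515 210.8561850392204 0.008073074951011033 [[-0.19540557  0.61551082 -0.7635202   1.17387516]
 [ 0.980721    0.12401007 -0.1510226   0.08032099]
 [ 0.00172815 -0.77831095 -0.62787665  0.60106979]
 [ 0.          0.          0.          1.        ]]
top 50.92445571661449 289.0519356303221 205.56025481682966 -0.1436218913161993 [[-0.00351264 -0.99929415  0.03740146  0.50817506]
 [-0.99996967  0.00325008 -0.00707846 -0.04391556]
 [ 0.0069519  -0.03742519 -0.99927525  1.18948612]
 [ 0.          0.          0.          1.        ]]
wrist 63.95031898062114 281.26358916628556 208.87401568258824 -0.04072538120703767 [[ 3.62815691e-01  8.91851418e-01  2.70121865e-01  1.16178546e-01]
 [ 9.31860694e-01 -3.47036347e-01 -1.05836762e-01  5.16944772e-01]
 [-6.48561031e-04  2.90115186e-01 -9.56991514e-01  3.85146568e-01]
 [ 0.00000000e+00  0.00000000e+00  0.00000000e+00  1.00000000e+00]]
```

View pics/top0.png

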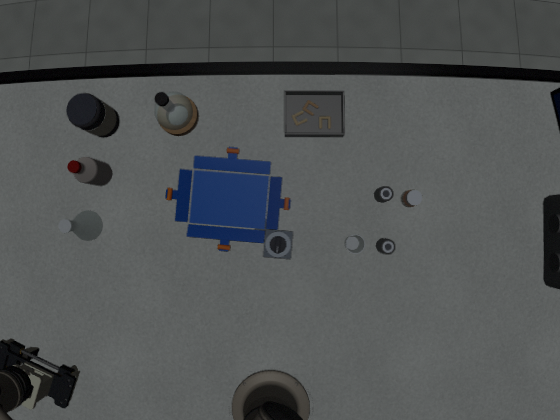

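View pics/scene0.png

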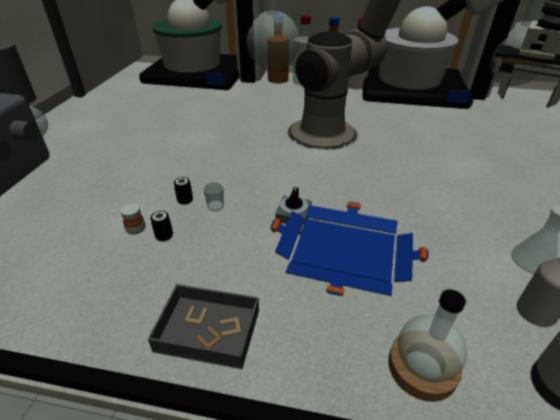

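View pics/wrist0.png

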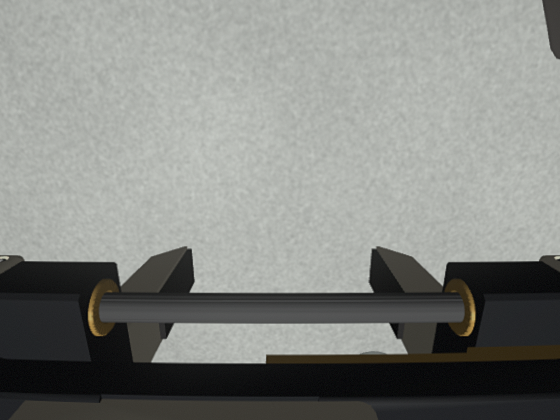

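Run:
```python
from h import *
c=load('top0'); im=c['image'][:,:,::-1]
cv2.imwrite('pics/t1.png',cv2.resize(im[135:265,155:300],None,fx=5,fy=4.5,interpolation=cv2.INTER_CUBIC))
cv2.imwrite('pics/t2.png',cv2.resize(im[170:270,330:430],None,fx=6,fy=6,interpolation=cv2.INTER_CUBIC))
hsv=cv2.cvtColor(c['image'],cv2.COLOR_RGB2HSV)
C=cloud(c)
m=((hsv[...,0]<12)|(hsv[...,0]>172))&(hsv[...,1]>120)&(hsv[...,2]>90)
n,l,s,ce=cv2.connectedComponentsWithStats(m.astype(np.uint8))
for i in range(1,n):
    if s[i,4]>10:
        P=C[l==i]; print(s[i],ce[i],np.median(P,0), P[:,2].max(), pz(c,*ce[i],0.04))
# blue
m=(hsv[...,0]>100)&(hsv[...,0]<130)&(hsv[...,1]>150)&(hsv[...,2]>60)
P=C[m]; print(len(P),np.percentile(P[:,2],[5,25,50,75,95]))
```

```text
[285 200   3  10  21] [285.80952381 204.76190476] [ 0.55198194 -0.04408207  0.05910857] 0.06399042051975257 [ 0.55331004 -0.04360781  0.04      ]
7023 [0.02625687 0.02903137 0.0317081  0.03642233 0.04439943]
```

View pics/t1.png

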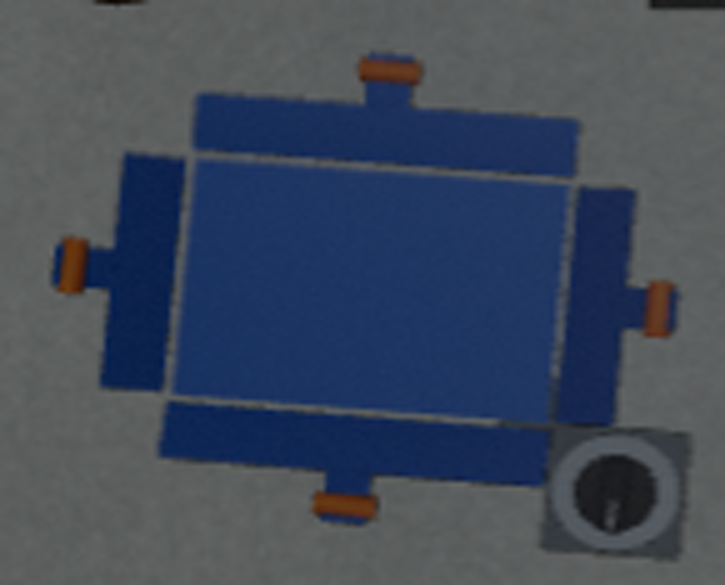

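View pics/t2.png

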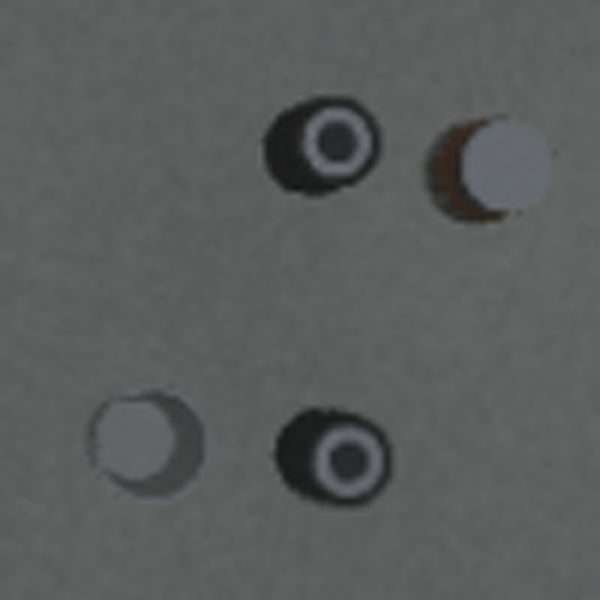

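Run:
```python
from h import *
c=load('top0')
f=lambda x,y:(155+x/5-.5+.0,135+y/4.5-.5)
q=[pz(c,*f(*p),.03) for p in [(195,155),(568,182),(553,420),(175,395)]]
for p in q: print(p.round(4))
# corners: back-left, back-right, front-right, front-left
L=np.array([[.07,.1],[.07,-.1],[-.07,-.1],[-.07,.1]])
W=np.array(q)[:,:2]; a=L-L.mean(0); b=W-W.mean(0)
H=a.T@b; th=np.arctan2(H[0,1]-H[1,0],H[0,0]+H[1,1]); print('yaw',th,'c',W.mean(0))
print(np.linalg.norm(W-np.roll(W,1,0),axis=1))
r=np.array([[np.cos(th),-np.sin(th)],[np.sin(th),np.cos(th)]])
D=W.mean(0)
print('knob',D+r@[-.107,-.139], 'img',pz(c,*f(613,492),.05))
C=cloud(c)
for nme,p in dict(back=(390,70),left=(73,265),right=(658,308),front=(345,505),bm=(390,100),fm=(345,480),lm=(100,267),rm=(632,308),knob=(613,505),pad=(560,440)).items():
    u,v=f(*p); u,v=int(round(u)),int(round(v))
    P=C[v-1:v+2,u-1:u+2].reshape(-1,3)
    print(nme,np.median(P,0).round(4), 'dock:',(r.T@(np.median(P,0)[:2]-D)).round(4), P[:,2].round(3))
g=lambda x,y:(330+x/6-.5,170+y/6-.5)
for nme,p in dict(c0=(336,142),c1=(348,461),jar=(506,166)).items(): print(nme,pz(c,*g(*p),.06).round(4),np.linalg.norm(pz(c,*g(*p),.06)[:2]))
print('beaker',pz(c,*g(150,443),.0))
```

```text
[0.6497 0.2013 0.03  ]
[0.6326 0.0029 0.03  ]
[0.4932 0.011  0.03  ]
[0.5082 0.2112 0.03  ]
yaw -0.07487021573916743 c [0.57094464 0.10660087]
[0.14185492 0.19917166 0.13963726 0.20073364]
knob [ 0.45384716 -0.0240061 ] img [ 0.45211875 -0.02080581  0.05      ]
back [0.6972 0.0972 0.0432] dock: [0.1266 0.    ] [0.042 0.045 0.043 0.045 0.043 0.045 0.04  0.039 0.047]
left [0.5842 0.2587 0.0588] dock: [0.0018 0.1527] [0.059 0.059 0.057 0.053 0.06  0.057 0.06  0.062 0.059]
right [ 0.5571 -0.0441  0.0592] dock: [-0.0026 -0.1513] [0.06  0.056 0.062 0.063 0.059 0.059 0.06  0.059 0.057]
front [0.4445 0.1158 0.0547] dock: [-0.1268 -0.0003] [0.056 0.054 0.055 0.056 0.056 0.053 0.049 0.055 0.052]
bm [0.6799 0.0977 0.0368] dock: [ 0.1093 -0.0007] [0.035 0.035 0.043 0.037 0.04  0.035 0.04  0.038 0.035]
fm [0.4593 0.1177 0.042 ] dock: [-0.1121  0.0027] [0.04  0.042 0.04  0.041 0.042 0.042 0.043 0.045 0.043]
lm [0.582  0.2479 0.0496] dock: [0.0005 0.1417] [0.048 0.052 0.047 0.055 0.049 0.05  0.05  0.051 0.047]
rm [ 0.5575 -0.0312  0.0497] dock: [-0.0031 -0.1384] [0.046 0.049 0.05  0.051 0.057 0.048 0.049 0.05  0.052]
knob [ 0.4452 -0.021   0.072 ] dock: [-0.1159 -0.1366] [0.073 0.076 0.069 0.078 0.071 0.072 0.071 0.073 0.071]
pad [0.4822 0.0085 0.0273] dock: [-0.0811 -0.1045] [0.011 0.034 0.027 0.027 0.027 0.027 1.189 0.031 0.024]
c0 [ 0.5817 -0.3016  0.06  ] 0.655283879761731
c1 [ 0.4444 -0.3055  0.06  ] 0.5392697056353378
jar [ 0.5712 -0.3765  0.06  ] 0.6841602513816141
beaker [ 0.44988477 -0.22900211  0.        ]
```

Run:
```python
from h import *
c=load('top0'); C=cloud(c); s=load('scene0'); S=cloud(s)
for nm,Q in (('top',C),('scene',S)):
    Q=Q.reshape(-1,3); 
    m=(Q[:,0]>.66)&(Q[:,0]<.95)&(Q[:,1]>.1)&(Q[:,1]<.36)&(Q[:,2]>.015)&(Q[:,2]<.4)
    P=Q[m]
    for z in np.arange(.015,.3,.03):
        p=P[(P[:,2]>=z)&(P[:,2]<z+.03)]
        if len(p)>3: print(nm,round(z,3),len(p),p[:,0].min().round(3),p[:,0].max().round(3),p[:,1].min().round(3),p[:,1].max().round(3))
p=lambda yaw:None
print('to above dock front', goal([.50,.08,.36],down(-.075+np.pi)), )
```

```text
top 0.015 1738 0.66 0.945 0.1 0.36
top 0.045 143 0.694 0.846 0.102 0.292
top 0.075 659 0.753 0.849 0.202 0.297
top 0.105 206 0.773 0.83 0.222 0.279
top 0.135 43 0.787 0.808 0.237 0.255
top 0.165 153 0.784 0.816 0.234 0.264
scene 0.015 1914 0.66 0.926 0.1 0.304
scene 0.045 755 0.696 0.852 0.1 0.297
scene 0.075 2136 0.765 0.85 0.201 0.297
scene 0.105 667 0.781 0.829 0.224 0.275
scene 0.135 288 0.797 0.816 0.236 0.26
scene 0.165 521 0.787 0.819 0.233 0.267
to above dock front [-7.0000e-04 -2.0000e-04 -1.8770e-01 -1.4578e+00 -8.9860e-01 -4.4520e-01]
```

arm_command --motion '[[[0,0,-0.05,-0.18,-0.11,-0.1,1],[0,0,-0.1,-0.36,-0.22,-0.2,1],[0,0,-0.15,-0.52,-0.33,-0.3,1],[0,0,-0.188,-0.66,-0.44,-0.4,1],[0,0,-0.188,-0.8,-0.5,-0.445,1],[0,0,-0.188,-0.95,-0.55,-0.445,1],[0,0,-0.188,-1,-0.6,-0.445,1],[0,0,-0.188,-1,-0.6,-0.445,1]]]'

```text
time: 0.95
tool_pos: [0.4062, 0.2106, 0.3608]
tool_rot: [-3.141, 0.001, 3.065]
contact_force: [-0.1, 0.5, 0.4]
opening: 0.0916
```

Run:
```python
from h import *
print(robot.observe()['time'],tr()[0],goal([.49,.09,.36],down(-.075+np.pi)))
```

```text
0.95 [0.406193   0.21058875 0.36077559] [-2.000e-04  8.000e-04 -1.300e-03 -3.095e-01 -3.793e-01  3.100e-03]
```

arm_command --motion '[[[0,0,0,-0.1,-0.12,0,1],[0,0,0,-0.2,-0.25,0,1],[0,0,0,-0.3,-0.37,0,1],[0,0,0,-0.31,-0.38,0,1],[0,0,0,-0.31,-0.38,0,1]]]'

```text
time: 1.45
tool_pos: [0.489, 0.0917, 0.3595]
tool_rot: [3.141, -0.002, 3.064]
contact_force: [0.3, -0.1, -0.3]
opening: 0.0919
```

Run:
```python
from h import *
print(robot.observe()['time'],tr()[0])
c=snap('wrist','w1')
print(c['cam_to_world'])
```

```text
1.45 [0.48895511 0.09172048 0.35950502]
[[ 7.85738827e-02  9.54370930e-01  2.88101150e-01  4.10644450e-01]
 [ 9.96908052e-01 -7.54223750e-02 -2.20409189e-02  9.69230813e-02]
 [ 6.94060670e-04  2.88942197e-01 -9.57346293e-01  5.18634154e-01]
 [ 0.00000000e+00  0.00000000e+00  0.00000000e+00  1.00000000e+00]]
```

View pics/w1.png

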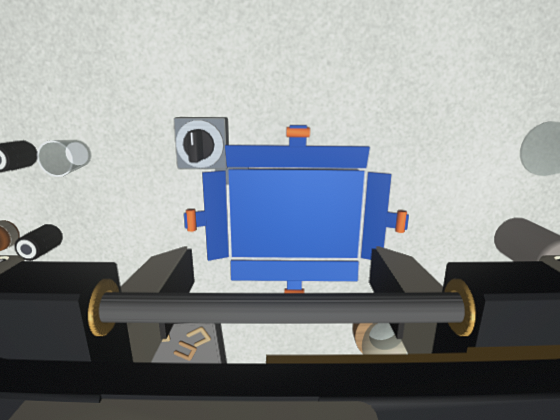

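Run:
```python
from h import *
c=load('w1'); im=c['image'][:,:,::-1]
cv2.imwrite('pics/w1a.png',cv2.resize(im[105:300,170:420],None,fx=3.2,fy=3,interpolation=cv2.INTER_CUBIC))
cv2.imwrite('pics/w1k.png',cv2.resize(im[110:175,168:233],None,fx=9,fy=9,interpolation=cv2.INTER_CUBIC))
hsv=cv2.cvtColor(c['image'],cv2.COLOR_RGB2HSV); C=cloud(c)
m=((hsv[...,0]<14)|(hsv[...,0]>172))&(hsv[...,1]>150)&(hsv[...,2]>90)
n,l,s,ce=cv2.connectedComponentsWithStats(m.astype(np.uint8))
D=np.array([.57094,.1066]);th=-.07487
r=np.array([[np.cos(th),-np.sin(th)],[np.sin(th),np.cos(th)]])
for i in range(1,n):
    if s[i,4]>20:
        P=C[l==i]; q=np.median(P,0); print(s[i],ce[i].round(1),q.round(4), 'dock',(r.T@(q[:2]-D)).round(4),P[:,2].max())
```

```text
[287 128  22   9 164] [297.8 132. ] [0.4439 0.1172 0.0547] dock [-0.1274  0.0011] 0.05723778953003805
[186 210  10  21 163] [190.9 219.9] [ 0.5543 -0.0443  0.0615] dock [-0.0053 -0.1517] 0.06388413049321817
[396 212  11  21 157] [400.7 221.4] [0.5811 0.2573 0.0603] dock [-0.0012  0.151 ] 0.06275814200632196
[  0 236   7  14  44] [  3.5 243.3] [ 0.5804 -0.3618  0.0334] dock [ 0.0445 -0.4664] 0.03624269294692328
[285 289  18   4  44] [292.7 291.2] [0.692  0.0923 0.0442] dock [ 0.1218 -0.0052] 0.046505528458442136
```

View pics/w1a.png

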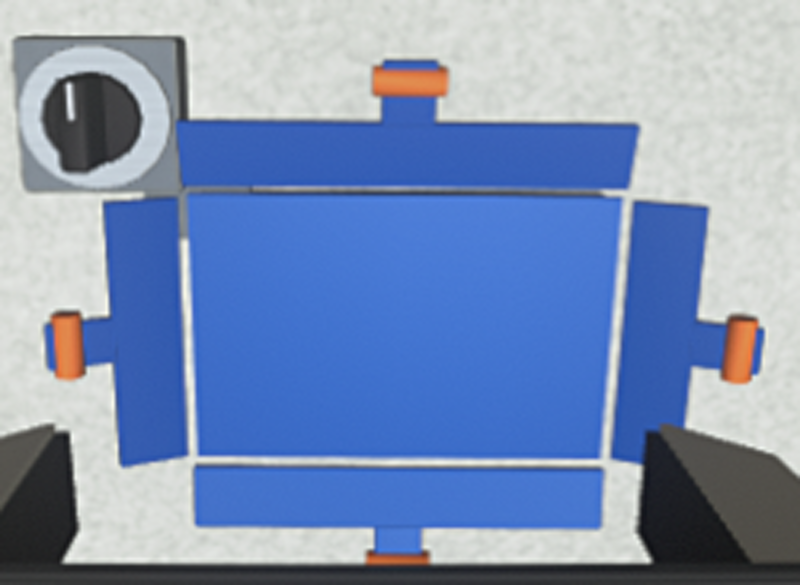

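View pics/w1k.png

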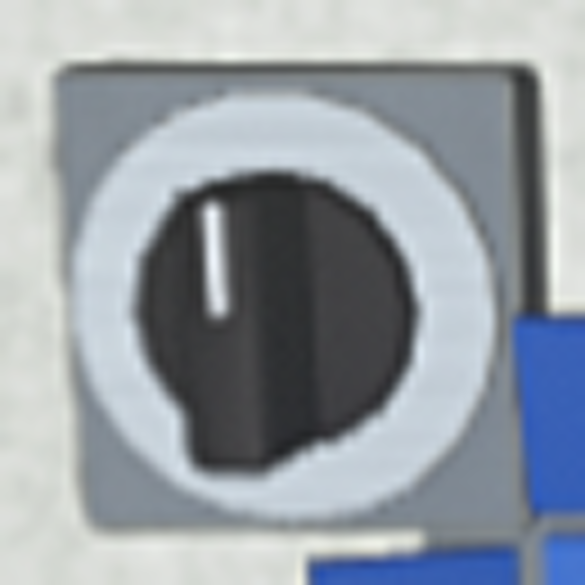

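Run:
```python
from h import *
c=load('w1')
f=lambda x,y:(170+x/3.2-.35,105+y/3-.33)
W=np.array([pz(c,*f(*p),.03) for p in [(603,457),(198,457),(190,195),(621,198)]])[:,:2]
L=np.array([[.07,.1],[.07,-.1],[-.07,-.1],[-.07,.1]])
a=L-L.mean(0); b=W-W.mean(0)
H=a.T@b; th=np.arctan2(H[0,1]-H[1,0],H[0,0]+H[1,1]); print('yaw',th,'c',W.mean(0))
print(np.linalg.norm(W-np.roll(W,1,0),axis=1))
g=lambda x,y:(168+x/9-.45,110+y/9-.45)
print('bar ends top', [pz(c,*g(*p),.075).round(4) for p in [(232,180),(228,470)]])
r=np.array([[np.cos(th),-np.sin(th)],[np.sin(th),np.cos(th)]])
print(W.mean(0)+r@[-.107,-.139])
print('line',[pz(c,*g(*p),.075).round(4) for p in [(212,203),(221,318)]])
C=cloud(c); P=C[125:165,180:220].reshape(-1,3)
print(np.percentile(P[:,2],[5,30,50,70,90,95,99]))
q=P[P[:,2]>.066]; print(len(q),q.mean(0))
if len(q)>5: print(np.cov(q[:,:2].T), np.linalg.eigh(np.cov(q[:,:2].T)))
```

```text
yaw -0.0830247957832215 c [0.56964515 0.1067665 ]
[0.1387094  0.20123254 0.13998147 0.19800197]
bar ends top [array([ 0.4285, -0.0181,  0.075 ]), array([ 0.4699, -0.025 ,  0.075 ])]
[ 0.45148652 -0.02288126]
line [array([ 0.4315, -0.0215,  0.075 ]), array([ 0.4478, -0.0227,  0.075 ])]
[0.03237618 0.03723428 0.04350034 0.04777014 0.07494513 0.0756218
 0.07663543]
373 [ 0.44966692 -0.02059677  0.08025228]
[[ 1.59276929e-04 -7.30919374e-05]
 [-7.30919374e-05  2.06551083e-04]] EighResult(eigenvalues=array([0.0001061 , 0.00025973]), eigenvectors=array([[-0.80860953, -0.58834567],
       [-0.58834567,  0.80860953]]))
```

```bash
cat >> h.py <<'E'
D=np.array([.570,.1067]); TH=-.080
rd=np.array([[np.cos(TH),-np.sin(TH)],[np.sin(TH),np.cos(TH)]])
def d2w(x,y,z): return np.r_[D+rd@[x,y],z]
AX={'front':((-1,0),.0725),'back':((1,0),.0725),'left':((0,1),.1025),'right':((0,-1),.1025)}
def bead(w,a,dz=-.012):
    (ax,ay),h=AX[w]; d=h+.056*np.cos(a); return d2w(ax*d,ay*d,.03+.056*np.sin(a)+dz)
def rows(pts,yaw,grip):
    s=robot.observe(); print('t',round(s['time'],2),'tcp',s['tool_pos'].round(4),'F',s['contact_force'].round(1),'open',round(s['opening'],4))
    for p in pts: 
        g=goal(p,down(yaw)).round(3)+0.; print(list(g)+[grip])
E
python3 - <<'E'
from h import *
b=bead('front',.32); print(b)
rows([b+[0,0,.08],b+[0,0,.0]],TH+np.pi,.5)
E
```

```text
[0.44474471 0.11674186 0.03561573]
t 1.5 tcp [0.4884 0.0928 0.3598] F [-0.7  0.1 -0.3] open 0.0918
[np.float64(0.0), np.float64(-0.001), np.float64(0.003), np.float64(0.15), np.float64(0.068), np.float64(0.814), 0.5]
[np.float64(0.0), np.float64(-0.001), np.float64(0.003), np.float64(0.15), np.float64(0.068), np.float64(1.081), 0.5]
```

arm_command --motion '[[[0,0,0.003,0.1,0.068,0.15,0.5],[0,0,0.003,0.15,0.068,0.3,0.5],[0,0,0.003,0.15,0.068,0.46,0.5],[0,0,0.003,0.15,0.068,0.62,0.5],[0,0,0.003,0.15,0.068,0.76,0.5],[0,0,0.003,0.15,0.068,0.814,0.5],[0,0,0.003,0.15,0.068,0.814,0.5],[0,0,0.003,0.15,0.068,0.814,0.5]]]'

```text
time: 2.3
tool_pos: [0.4453, 0.1174, 0.1169]
tool_rot: [3.141, 0.001, 3.064]
contact_force: [0.5, -0.2, -0.3]
opening: 0.0694
```

```bash
sed -i 's/print(list(g)+\[grip\])/print([float(x) for x in g]+[grip])/' h.py
python3 - <<'E'
from h import *
b=bead('front',.32); print(b)
rows([b],TH+np.pi,.5)
c=snap('wrist','w2')
E
```

```text
[0.44474471 0.11674186 0.03561573]
t 2.3 tcp [0.4453 0.1174 0.1169] F [ 0.5 -0.2 -0.3] open 0.0694
[0.0, 0.001, 0.002, 0.002, -0.003, 0.271, 0.5]
```

View pics/w2.png

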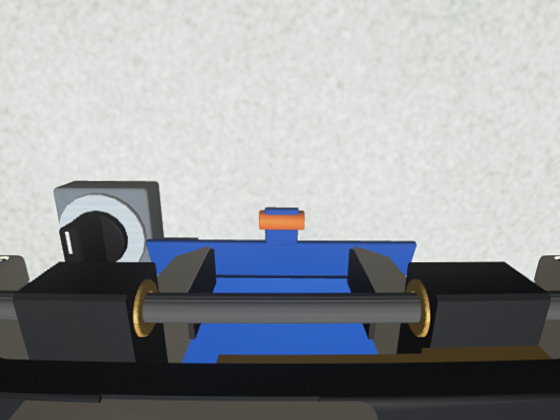

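Run:
```python
from h import *
c=load('w2')
print(proj(c,bead('front',.32,0)), pd(c,281,220), pz(c,281.5,220,.0547))
C=cloud(c); hsv=cv2.cvtColor(c['image'],cv2.COLOR_RGB2HSV)
m=((hsv[...,0]<14)|(hsv[...,0]>172))&(hsv[...,1]>150)&(hsv[...,2]>90)
P=C[m]; print(len(P),P.min(0),P.max(0),np.median(P,0))
```

```text
[281.36090865 220.68747148] [0.44116294 0.11676518 0.05656351] [0.44182407 0.11706118 0.0547    ]
584 [0.36660959 0.10106855 0.05031483] [0.44966855 0.13219383 0.27582463] [0.44307907 0.11739474 0.05443091]
```

arm_command --motion '[[[0,0,0.002,0.002,-0.003,0.1,0.5],[0,0,0.002,0.002,-0.003,0.2,0.5],[0,0,0.002,0.002,-0.003,0.27,0.5],[0,0,0.002,0.002,-0.003,0.271,0.5],[0,0,0.002,0.002,-0.003,0.271,-1],[0,0,0.002,0.002,-0.003,0.271,-1],[0,0,0.002,0.002,-0.003,0.271,-1],[0,0,0.002,0.002,-0.003,0.271,-1]]]' --grip_force 30

```text
time: 3.15
tool_pos: [0.4453, 0.1156, 0.0357]
tool_rot: [3.141, 0.002, 3.059]
contact_force: [1.0, 0.3, -0.7]
opening: 0.0416
```

Run:
```python
from h import *
rows([bead('front',a) for a in np.linspace(.4,1.62,16)],TH+np.pi,-1)
```

```text
t 3.15 tcp [0.4453 0.1156 0.0357] F [ 1.   0.3 -0.7] open 0.0416
[0.0, 0.001, -0.002, -0.003, 0.004, -0.014, -1]
[0.0, 0.001, -0.002, -0.01, 0.004, -0.027, -1]
[0.0, 0.001, -0.002, -0.017, 0.004, -0.041, -1]
[0.0, 0.001, -0.002, -0.026, 0.004, -0.053, -1]
[0.0, 0.001, -0.002, -0.036, 0.004, -0.065, -1]
[0.0, 0.001, -0.002, -0.046, 0.004, -0.076, -1]
[0.0, 0.001, -0.002, -0.058, 0.004, -0.086, -1]
[0.0, 0.001, -0.002, -0.07, 0.004, -0.095, -1]
[0.0, 0.001, -0.002, -0.082, 0.004, -0.103, -1]
[0.0, 0.001, -0.002, -0.096, 0.004, -0.11, -1]
[0.0, 0.001, -0.002, -0.11, 0.004, -0.116, -1]
[0.0, 0.001, -0.002, -0.124, 0.004, -0.12, -1]
[0.0, 0.001, -0.002, -0.139, 0.004, -0.124, -1]
[0.0, 0.001, -0.002, -0.154, 0.004, -0.126, -1]
[0.0, 0.001, -0.002, -0.169, 0.004, -0.127, -1]
[0.0, 0.001, -0.002, -0.184, 0.004, -0.127, -1]
```

arm_command --motion '[[[0,0,0,0,0,0,-1],[0,0,0,0,0,0,-1],[0,0,0,0,0,0,-1],[0,0,0,0,0,0,-1]]]'

```text
time: 3.55
tool_pos: [0.4451, 0.1172, 0.0353]
tool_rot: [3.139, 0.001, 3.058]
contact_force: [-0.5, 11.8, 3.2]
opening: 0.0318
```

arm_command --motion '[[[0,0,0,-0.003,0,-0.014,-1],[0,0,0,-0.01,0,-0.027,-1],[0,0,0,-0.017,0,-0.041,-1],[0,0,0,-0.026,0,-0.053,-1],[0,0,0,-0.036,0,-0.065,-1],[0,0,0,-0.046,0,-0.076,-1],[0,0,0,-0.058,0,-0.086,-1],[0,0,0,-0.07,0,-0.095,-1]]]'

```text
time: 4.35
tool_pos: [0.4634, 0.1157, 0.0624]
tool_rot: [3.139, -0.005, 3.058]
contact_force: [-4.2, 11.1, -5.2]
opening: 0.0315
```

Run:
```python
from h import *
c=snap('wrist','w3')
rows([bead('front',a) for a in np.linspace(1.05,1.64,8)],TH+np.pi,-1)
```

```text
t 4.4 tcp [0.4641 0.1156 0.0629] F [-2.9 10.7 -1.7] open 0.0313
[0.002, -0.003, -0.002, -0.02, -0.001, -0.012, -1]
[0.002, -0.003, -0.002, -0.034, -0.001, -0.02, -1]
[0.002, -0.003, -0.002, -0.048, -0.001, -0.026, -1]
[0.002, -0.003, -0.002, -0.063, -0.001, -0.031, -1]
[0.002, -0.003, -0.002, -0.078, -0.001, -0.034, -1]
[0.002, -0.003, -0.002, -0.094, -0.001, -0.036, -1]
[0.002, -0.003, -0.002, -0.11, -0.001, -0.038, -1]
[0.002, -0.003, -0.002, -0.125, -0.001, -0.037, -1]
```

View pics/w3.png

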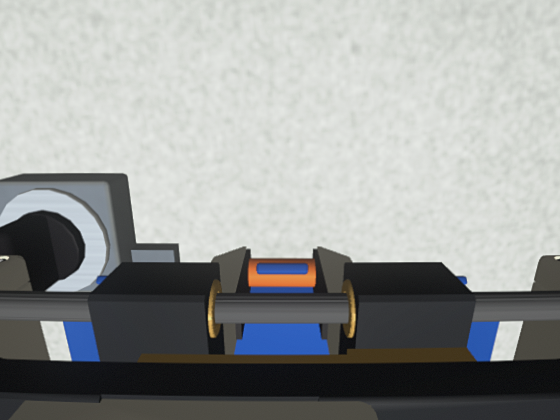

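Working well; the wall follows with small forces. Continuing to the stop.

arm_command --motion '[[[0,0,0,-0.014,0,-0.009,-1],[0,0,0,-0.03,0,-0.018,-1],[0,0,0,-0.046,0,-0.025,-1],[0,0,0,-0.063,0,-0.031,-1],[0,0,0,-0.078,0,-0.034,-1],[0,0,0,-0.094,0,-0.036,-1],[0,0,0,-0.11,0,-0.038,-1],[0,0,0,-0.122,0,-0.037,-1]]]'

```text
time: 5.2
tool_pos: [0.5005, 0.1125, 0.0745]
tool_rot: [3.139, -0.004, 3.059]
contact_force: [-4.6, 8.7, 6.7]
opening: 0.0315
```

arm_command --motion '[[[0,0,0,-0.005,0,0,-1],[0,0,0,-0.01,0,0,-1],[0,0,0,-0.01,0,0,-1]]]'

```text
time: 5.5
tool_pos: [0.5023, 0.1124, 0.0744]
tool_rot: [3.139, -0.006, 3.059]
contact_force: [-8.0, 9.0, 7.2]
opening: 0.0315
```

Run:
```python
from h import *
rows([bead('front',1.571)],TH+np.pi,-1)
print(bead('front',1.571))
```

```text
t 5.5 tcp [0.5023 0.1124 0.0744] F [-8.   9.   7.2] open 0.0315
[0.001, -0.004, -0.002, 0.015, -0.001, 0.002, -1]
[0.49774325 0.1124929  0.074     ]
```

arm_command --motion '[[[0,0,0,-0.005,0,0,-1],[0,0,0,-0.01,0,0,-1],[0,0,0,-0.015,0,0,-1],[0,0,0,-0.015,0,0,-1]]]'

```text
time: 5.9
tool_pos: [0.5025, 0.1123, 0.0743]
tool_rot: [3.14, -0.015, 3.059]
contact_force: [-22.2, 9.5, 20.1]
opening: 0.0313
```

arm_command --motion '[[[0,0,0,0.015,0,0,-1],[0,0,0,0.015,0,0,0],[0,0,0,0.015,0,0,0],[0,0,0,0.015,0,0,0.3],[0,0,0,0.015,0,0,0.3],[0,0,0,0.015,0,0,0.3]]]'

```text
time: 6.5
tool_pos: [0.5052, 0.1103, 0.0743]
tool_rot: [3.142, 0.0, 3.059]
contact_force: [-0.6, -0.1, 0.2]
opening: 0.0589
```

Run:
```python
from h import *
b=bead('right',.4); print(b)
rows([tr()[0]+[0,0,.12],d2w(-.04,-.07,.19),b+[0,0,.1]],TH+np.pi/2,.5)
```

```text
[ 0.55768679 -0.04688662  0.03980743]
t 6.5 tcp [0.5052 0.1103 0.0743] F [-0.6 -0.1  0.2] open 0.0589
[0.0, 0.0, 0.998, 0.0, 0.0, -0.4, 0.5]
[0.0, 0.0, 0.998, -0.084, -0.228, -0.386, 0.5]
[0.0, 0.0, 0.998, -0.218, -0.508, -0.218, 0.5]
```

arm_command --motion '[[[0,0,0,0,0,-0.1,0.5],[0,0,0,0,0,-0.22,0.5],[0,0,0.06,0,0,-0.35,0.5],[0,0,0.15,-0.03,-0.05,-0.4,0.5],[0,0,0.24,-0.06,-0.1,-0.4,0.5],[0,0,0.33,-0.08,-0.17,-0.39,0.5],[0,0,0.42,-0.1,-0.23,-0.386,0.5],[0,0,0.51,-0.12,-0.3,-0.386,0.5]]]'

```text
time: 7.3
tool_pos: [0.5335, 0.0172, 0.1899]
tool_rot: [-3.141, -0.0, 2.252]
contact_force: [-0.2, -0.8, 0.2]
opening: 0.069
```

Run:
```python
from h import *
b=bead('right',.4); print(b)
rows([b+[0,0,.1]],TH+np.pi/2,.5)
```

```text
[ 0.55768679 -0.04688662  0.03980743]
t 7.3 tcp [0.5335 0.0172 0.1899] F [-0.2 -0.8  0.2] open 0.069
[0.0, 0.0, 0.485, -0.217, -0.072, 0.167, 0.5]
```

arm_command --motion '[[[0,0,0.09,-0.06,-0.02,0,0.5],[0,0,0.18,-0.12,-0.05,0,0.5],[0,0,0.27,-0.18,-0.07,0,0.5],[0,0,0.36,-0.217,-0.072,0,0.5],[0,0,0.45,-0.217,-0.072,0.05,0.5],[0,0,0.485,-0.217,-0.072,0.1,0.5],[0,0,0.485,-0.217,-0.072,0.13,0.5],[0,0,0.485,-0.217,-0.072,0.13,0.5]]]'

```text
time: 8.1
tool_pos: [0.5573, -0.0461, 0.1498]
tool_rot: [-3.139, -0.0, 1.498]
contact_force: [-0.3, -0.1, 0.7]
opening: 0.0688
```

Run:
```python
from h import *
c=snap('wrist','w4')
print(proj(c,bead('right',.4,0)),proj(c,bead('right',.44,0)))
rows([bead('right',.4)],TH+np.pi/2,.5)
C=cloud(c); hsv=cv2.cvtColor(c['image'],cv2.COLOR_RGB2HSV)
m=((hsv[...,0]<14)|(hsv[...,0]>172))&(hsv[...,1]>150)&(hsv[...,2]>90)
P=C[m]; print(len(P),np.median(P,0)); print(np.argwhere(m).mean(0),rd.T@(np.median(P,0)[:2]-D))
```

```text
[282.37124182 209.8535036 ] [282.38156862 209.50366815]
t 8.15 tcp [ 0.5579 -0.0461  0.1507] F [-0.5 -0.1  0.5] open 0.0687
[-0.001, 0.0, 0.004, -0.003, 0.0, 0.37, 0.5]
1015 [ 0.56516272 -0.04034135  0.06000558]
[119.8591133 344.8      ] [ 0.00692895 -0.14695764]
```

View pics/w4.png

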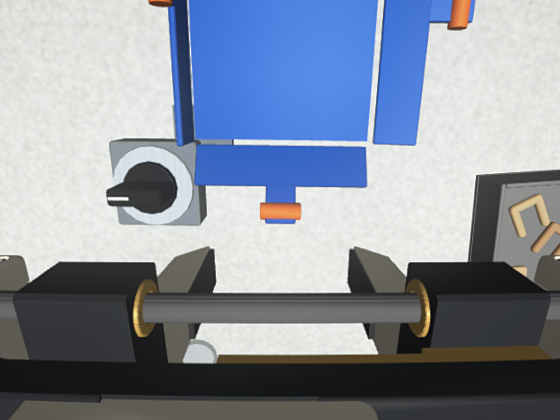

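arm_command --motion '[[[0,0,0.004,-0.003,0,0.1,0.2],[0,0,0.004,-0.003,0,0.2,0.1],[0,0,0.004,-0.003,0,0.3,0.1],[0,0,0.004,-0.003,0,0.37,0],[0,0,0.004,-0.003,0,0.37,-1],[0,0,0.004,-0.003,0,0.37,-1],[0,0,0.004,-0.003,0,0.37,-1],[0,0,0.004,-0.003,0,0.37,-1]]]'

```text
time: 8.95
tool_pos: [0.556, -0.0466, 0.0408]
tool_rot: [-3.137, -0.0, 1.491]
contact_force: [-6.8, 1.3, -3.3]
opening: 0.0318
```

arm_command --motion '[[[0,0,0,0,0,0,-1],[0,0,0,0,0,0,-1],[0,0,0,0,0,0,-1],[0,0,0,0,0,0,-1]]]'

```text
time: 9.35
tool_pos: [0.556, -0.0466, 0.0408]
tool_rot: [-3.137, -0.0, 1.491]
contact_force: [-5.6, 0.3, -4.1]
opening: 0.0313
```

Run:
```python
from h import *
rows([bead('right',a) for a in np.linspace(.48,1.62,15)],TH+np.pi/2,-1)
```

```text
t 9.35 tcp [ 0.556  -0.0466  0.0408] F [-5.6  0.3 -4.1] open 0.0313
[-0.003, 0.0, 0.0, 0.006, 0.006, -0.01, -1]
[-0.003, 0.0, 0.0, 0.014, 0.006, -0.023, -1]
[-0.003, 0.0, 0.0, 0.022, 0.005, -0.036, -1]
[-0.003, 0.0, 0.0, 0.032, 0.005, -0.048, -1]
[-0.003, 0.0, 0.0, 0.042, 0.005, -0.059, -1]
[-0.003, 0.0, 0.0, 0.054, 0.005, -0.069, -1]
[-0.003, 0.0, 0.0, 0.066, 0.005, -0.078, -1]
[-0.003, 0.0, 0.0, 0.079, 0.005, -0.086, -1]
[-0.003, 0.0, 0.0, 0.092, 0.005, -0.093, -1]
[-0.003, 0.0, 0.0, 0.106, 0.005, -0.099, -1]
[-0.003, 0.0, 0.0, 0.121, 0.005, -0.104, -1]
[-0.003, 0.0, 0.0, 0.135, 0.005, -0.107, -1]
[-0.003, 0.0, 0.0, 0.15, 0.005, -0.109, -1]
[-0.003, 0.0, 0.0, 0.166, 0.005, -0.11, -1]
[-0.003, 0.0, 0.0, 0.181, 0.005, -0.11, -1]
```

arm_command --motion '[[[0,0,0,0.005,0,-0.012,-1],[0,0,0,0.012,0,-0.025,-1],[0,0,0,0.021,0,-0.037,-1],[0,0,0,0.031,0,-0.049,-1],[0,0,0,0.042,0,-0.06,-1],[0,0,0,0.054,0,-0.07,-1],[0,0,0,0.066,0,-0.079,-1],[0,0,0,0.079,0,-0.087,-1]]]'

```text
time: 10.15
tool_pos: [0.558, -0.0233, 0.0663]
tool_rot: [-3.137, 0.0, 1.491]
contact_force: [-4.9, -1.0, -9.7]
opening: 0.0319
```

Run:
```python
from h import *
rows([bead('right',a) for a in np.linspace(1.1,1.64,8)],TH+np.pi/2,-1)
```

```text
t 10.15 tcp [ 0.558  -0.0233  0.0663] F [-4.9 -1.  -9.7] open 0.0319
[-0.003, 0.0, 0.0, 0.009, 0.005, -0.005, -1]
[-0.003, 0.0, 0.0, 0.022, 0.005, -0.011, -1]
[-0.003, 0.0, 0.0, 0.035, 0.005, -0.016, -1]
[-0.003, 0.0, 0.0, 0.049, 0.005, -0.02, -1]
[-0.003, 0.0, 0.0, 0.063, 0.005, -0.023, -1]
[-0.003, 0.0, 0.0, 0.078, 0.005, -0.025, -1]
[-0.003, 0.0, 0.0, 0.092, 0.005, -0.026, -1]
[-0.003, 0.0, 0.0, 0.106, 0.005, -0.025, -1]
```

arm_command --motion '[[[0,0,0,0.013,0,-0.007,-1],[0,0,0,0.027,0,-0.013,-1],[0,0,0,0.041,0,-0.018,-1],[0,0,0,0.055,0,-0.022,-1],[0,0,0,0.07,0,-0.024,-1],[0,0,0,0.085,0,-0.025,-1],[0,0,0,0.1,0,-0.025,-1],[0,0,0,0.112,0,-0.025,-1]]]'

```text
time: 10.95
tool_pos: [0.5607, 0.0074, 0.0752]
tool_rot: [-3.138, 0.006, 1.492]
contact_force: [-11.1, -23.8, 1.4]
opening: 0.0312
```

arm_command --motion '[[[0,0,0,0.005,0,0,-1],[0,0,0,0.01,0,0,-1],[0,0,0,0.01,0,0,-1],[0,0,0,0.01,0,0,-1]]]'

```text
time: 11.35
tool_pos: [0.5608, 0.0075, 0.0752]
tool_rot: [-3.138, 0.009, 1.491]
contact_force: [-12.4, -25.0, 2.4]
opening: 0.0315
```

Run:
```python
from h import *
rows([bead('right',1.571)],TH+np.pi/2,-1)
```

```text
t 11.35 tcp [0.5608 0.0075 0.0752] F [-12.4 -25.    2.4] open 0.0315
[-0.002, 0.006, 0.0, -0.009, 0.004, 0.004, -1]
```

arm_command --motion '[[[0,0,0,-0.01,0,0,-1],[0,0,0,-0.012,0,0,0],[0,0,0,-0.012,0,0,0.2],[0,0,0,-0.012,0,0,0.2],[0,0,0,-0.012,0,0,0.2],[0,0,0,-0.012,0,-0.13,0.2],[0,0,0,-0.012,0,-0.26,0.2],[0,0,0,-0.012,0,-0.38,0.2]]]'

```text
time: 12.15
tool_pos: [0.5629, 0.0098, 0.1896]
tool_rot: [3.141, -0.0, 1.491]
contact_force: [0.8, -0.0, -1.0]
opening: 0.0552
```

Run:
```python
from h import *
b=bead('left',.4); print(b)
rows([b+[0,0,.11]],TH+np.pi/2,.2)
```

```text
[0.58231321 0.26028662 0.03980743]
t 12.15 tcp [0.5629 0.0098 0.1896] F [ 0.8 -0.  -1. ] open 0.0552
[0.001, 0.0, 0.0, 0.838, -0.002, 0.133, 0.2]
```

arm_command --motion '[[[0,0,0,0.15,0,0,0.2],[0,0,0,0.3,0,0,0.2],[0,0,0,0.46,0,0,0.2],[0,0,0,0.62,0,0,0.2],[0,0,0,0.77,0,0,0.2],[0,0,0,0.838,0,0.06,0.2],[0,0,0,0.838,0,0.133,0.2],[0,0,0,0.838,0,0.133,0.2]]]'

```text
time: 12.95
tool_pos: [0.5809, 0.2608, 0.1447]
tool_rot: [-3.136, 0.002, 1.492]
contact_force: [-0.3, -0.3, -0.2]
opening: 0.0553
```

Run:
```python
from h import *
c=snap('wrist','w5')
print(proj(c,bead('left',.4,0)))
rows([bead('left',.4)],TH+np.pi/2,.2)
```

```text
[284.000151   210.93920466]
t 13.0 tcp [0.5819 0.2603 0.1467] F [0.4 0.1 0.2] open 0.0552
[-0.002, 0.001, 0.0, 0.0, 0.002, 0.356, 0.2]
```

View pics/w5.png

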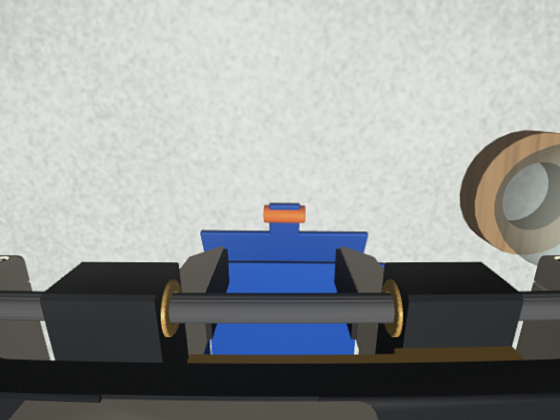

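arm_command --motion '[[[0,0,0,-0.003,0,0.1,0.1],[0,0,0,-0.003,0,0.2,0.1],[0,0,0,-0.003,0,0.3,0],[0,0,0,-0.003,0,0.355,0],[0,0,0,-0.003,0,0.355,-1],[0,0,0,-0.003,0,0.355,-1],[0,0,0,-0.003,0,0.355,-1],[0,0,0,-0.003,0,0.355,-1]]]'

```text
time: 13.8
tool_pos: [0.5824, 0.2591, 0.0428]
tool_rot: [-3.141, -0.0, 1.49]
contact_force: [-5.9, -0.5, 1.1]
opening: 0.0315
```

arm_command --motion '[[[0,0,0,0,0,0,-1],[0,0,0,0,0,0,-1],[0,0,0,0,0,0,-1]]]'

```text
time: 14.1
tool_pos: [0.5824, 0.2591, 0.0427]
tool_rot: [-3.141, 0.0, 1.49]
contact_force: [-5.1, -1.3, 2.0]
opening: 0.0316
```

Run:
```python
from h import *
rows([bead('left',.4)],TH+np.pi/2,.2)
```

```text
t 14.1 tcp [0.5824 0.2591 0.0427] F [-5.1 -1.3  2. ] open 0.0316
[0.0, 0.0, 0.0, 0.004, -0.001, 0.01, 0.2]
```

arm_command --motion '[[[0,0,0,-0.005,0,-0.012,-1],[0,0,0,-0.012,0,-0.025,-1],[0,0,0,-0.021,0,-0.037,-1],[0,0,0,-0.031,0,-0.049,-1],[0,0,0,-0.042,0,-0.06,-1],[0,0,0,-0.054,0,-0.07,-1],[0,0,0,-0.066,0,-0.079,-1],[0,0,0,-0.079,0,-0.087,-1]]]'

```text
time: 14.9
tool_pos: [0.5805, 0.2362, 0.068]
tool_rot: [-3.141, -0.002, 1.49]
contact_force: [-5.2, 4.7, -5.8]
opening: 0.0313
```

arm_command --motion '[[[0,0,0,-0.013,0,-0.007,-1],[0,0,0,-0.027,0,-0.013,-1],[0,0,0,-0.041,0,-0.018,-1],[0,0,0,-0.055,0,-0.022,-1],[0,0,0,-0.07,0,-0.024,-1],[0,0,0,-0.085,0,-0.025,-1],[0,0,0,-0.1,0,-0.025,-1],[0,0,0,-0.112,0,-0.025,-1]]]'

```text
time: 15.7
tool_pos: [0.5778, 0.2037, 0.0765]
tool_rot: [3.141, -0.003, 1.49]
contact_force: [-6.5, 22.0, -0.4]
opening: 0.0316
```

Run:
```python
from h import *
rows([bead('left',1.571)],TH+np.pi/2,.2)
```

```text
t 15.7 tcp [0.5778 0.2037 0.0765] F [-6.5 22.  -0.4] open 0.0316
[0.0, -0.002, -0.001, 0.017, 0.0, 0.008, 0.2]
```

arm_command --motion '[[[0,0,0,-0.008,0,0,-1],[0,0,0,-0.012,0,0,-1],[0,0,0,-0.012,0,0,-1],[0,0,0,-0.012,0,0,-1]]]'

```text
time: 16.1
tool_pos: [0.5777, 0.2037, 0.0764]
tool_rot: [3.14, -0.008, 1.49]
contact_force: [-5.9, 21.3, -1.8]
opening: 0.0316
```

arm_command --motion '[[[0,0,0,0.018,0,0,-1],[0,0,0,0.02,0,0,0],[0,0,0,0.02,0,0,0.2],[0,0,0,0.02,0,0,0.2],[0,0,0,0.02,0,0,0.2],[0,0,0,0.02,0,-0.13,0.2],[0,0,0,0.02,0,-0.26,0.2],[0,0,0,0.02,0,-0.38,0.2]]]'

```text
time: 16.9
tool_pos: [0.5788, 0.204, 0.1907]
tool_rot: [3.141, -0.0, 1.489]
contact_force: [1.4, 0.4, 0.4]
opening: 0.0554
```

Run:
```python
from h import *
b=bead('back',.12); print(b)
rows([b+[0,0,.12]],TH+np.pi,.2)
```

```text
[0.69768759 0.09646314 0.02470388]
t 16.9 tcp [0.5788 0.204  0.1907] F [1.4 0.4 0.4] open 0.0554
[0.001, 0.0, -1.001, -0.325, 0.424, 0.154, 0.2]
```

arm_command --motion '[[[0,0,-0.09,0,0,0,0.2],[0,0,-0.18,-0.05,0.05,0,0.2],[0,0,-0.27,-0.1,0.1,0,0.2],[0,0,-0.36,-0.15,0.16,0,0.2],[0,0,-0.45,-0.2,0.22,0,0.2],[0,0,-0.54,-0.25,0.28,0,0.2],[0,0,-0.63,-0.29,0.34,0,0.2],[0,0,-0.72,-0.325,0.4,0,0.2]]]'

```text
time: 17.7
tool_pos: [0.691, 0.0961, 0.1891]
tool_rot: [3.141, 0.001, 2.626]
contact_force: [-0.2, 0.1, -0.6]
opening: 0.0551
```

Run:
```python
from h import *
b=bead('back',.12)
rows([b+[0,0,.12]],TH+np.pi,.2)
```

```text
t 17.7 tcp [0.691  0.0961 0.1891] F [-0.2  0.1 -0.6] open 0.0551
[0.0, 0.0, -0.277, -0.019, 0.012, 0.148, 0.2]
```

arm_command --motion '[[[0,0,-0.09,-0.01,0.01,0,0.2],[0,0,-0.18,-0.019,0.012,0.03,0.2],[0,0,-0.277,-0.019,0.012,0.08,0.2],[0,0,-0.277,-0.019,0.012,0.148,0.2],[0,0,-0.277,-0.019,0.012,0.148,0.2],[0,0,-0.277,-0.019,0.012,0.148,0.2]]]'

```text
time: 18.3
tool_pos: [0.697, 0.0975, 0.1447]
tool_rot: [-3.142, -0.0, 3.055]
contact_force: [0.2, -0.6, -0.8]
opening: 0.0552
```

Run:
```python
from h import *
c=snap('wrist','w6')
print(proj(c,bead('back',.12,0)))
rows([bead('back',.12)],TH+np.pi,.2)
```

```text
[281.05947226 207.12695054]
t 18.35 tcp [0.6974 0.0976 0.1456] F [-0.4  0.1  0.9] open 0.0552
[0.0, 0.001, -0.004, -0.001, -0.004, 0.403, 0.2]
```

View pics/w6.png

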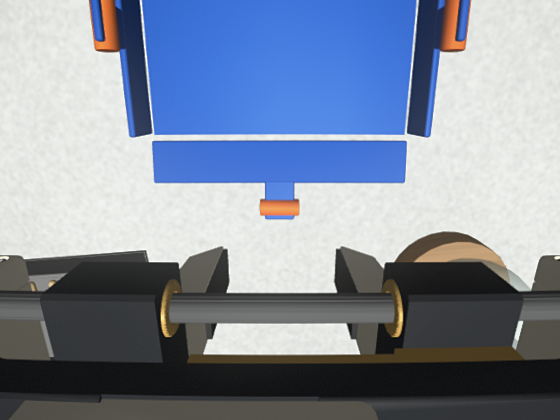

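arm_command --motion '[[[0,0,-0.004,-0.001,-0.004,0.1,0.1],[0,0,-0.004,-0.001,-0.004,0.2,0.1],[0,0,-0.004,-0.001,-0.004,0.3,0],[0,0,-0.004,-0.001,-0.004,0.37,0],[0,0,-0.004,-0.001,-0.004,0.403,0],[0,0,-0.004,-0.001,-0.004,0.403,-1],[0,0,-0.004,-0.001,-0.004,0.403,-1],[0,0,-0.004,-0.001,-0.004,0.403,-1]]]'

```text
time: 19.15
tool_pos: [0.6982, 0.0957, 0.0255]
tool_rot: [-3.141, 0.003, 3.062]
contact_force: [0.8, -4.4, 0.4]
opening: 0.032
```

arm_command --motion '[[[0,0,0,0,0,0,-1],[0,0,0,0,0,0,-1],[0,0,0,0,0,0,-1],[0,0,0,0,0,0,-1]]]'

```text
time: 19.55
tool_pos: [0.6982, 0.0957, 0.0252]
tool_rot: [-3.141, 0.003, 3.062]
contact_force: [0.9, -5.6, 1.7]
opening: 0.0317
```

Run:
```python
from h import *
rows([bead('back',a) for a in np.linspace(.12,1.6,17)],TH+np.pi,.2)
```

```text
t 19.55 tcp [0.6982 0.0957 0.0252] F [ 0.9 -5.6  1.7] open 0.0317
[0.0, 0.002, 0.0, 0.002, 0.002, 0.002, 0.2]
[0.0, 0.002, 0.0, 0.005, 0.002, -0.015, 0.2]
[0.0, 0.002, 0.0, 0.009, 0.002, -0.032, 0.2]
[0.0, 0.002, 0.0, 0.015, 0.002, -0.048, 0.2]
[0.0, 0.002, 0.0, 0.022, 0.002, -0.064, 0.2]
[0.0, 0.002, 0.0, 0.031, 0.002, -0.079, 0.2]
[0.0, 0.002, 0.0, 0.041, 0.002, -0.093, 0.2]
[0.0, 0.002, 0.0, 0.052, 0.002, -0.106, 0.2]
[0.0, 0.002, 0.0, 0.065, 0.002, -0.118, 0.2]
[0.0, 0.002, 0.0, 0.079, 0.002, -0.128, 0.2]
[0.0, 0.002, 0.0, 0.093, 0.002, -0.138, 0.2]
[0.0, 0.002, 0.0, 0.108, 0.002, -0.146, 0.2]
[0.0, 0.002, 0.0, 0.124, 0.002, -0.152, 0.2]
[0.0, 0.002, 0.0, 0.141, 0.002, -0.157, 0.2]
[0.0, 0.002, 0.0, 0.158, 0.002, -0.161, 0.2]
[0.0, 0.002, 0.0, 0.175, 0.002, -0.163, 0.2]
[0.0, 0.002, 0.0, 0.192, 0.002, -0.163, 0.2]
```

arm_command --motion '[[[0,0,0,0.003,0,-0.016,-1],[0,0,0,0.007,0,-0.033,-1],[0,0,0,0.013,0,-0.049,-1],[0,0,0,0.02,0,-0.065,-1],[0,0,0,0.029,0,-0.08,-1],[0,0,0,0.039,0,-0.094,-1],[0,0,0,0.05,0,-0.107,-1],[0,0,0,0.063,0,-0.119,-1]]]'

```text
time: 20.35
tool_pos: [0.6789, 0.0973, 0.0594]
tool_rot: [-3.141, 0.002, 3.062]
contact_force: [3.5, -5.6, -5.5]
opening: 0.0316
```

Run:
```python
from h import *
rows([bead('back',a) for a in np.linspace(1.0,1.64,8)],TH+np.pi,.2)
```

```text
t 20.35 tcp [0.6789 0.0973 0.0594] F [ 3.5 -5.6 -5.5] open 0.0316
[0.0, 0.001, 0.0, 0.022, 0.002, -0.019, 0.2]
[0.0, 0.001, 0.0, 0.036, 0.002, -0.028, 0.2]
[0.0, 0.001, 0.0, 0.052, 0.002, -0.035, 0.2]
[0.0, 0.001, 0.0, 0.068, 0.002, -0.041, 0.2]
[0.0, 0.001, 0.0, 0.085, 0.002, -0.045, 0.2]
[0.0, 0.001, 0.0, 0.101, 0.002, -0.048, 0.2]
[0.0, 0.001, 0.0, 0.118, 0.002, -0.049, 0.2]
[0.0, 0.001, 0.0, 0.136, 0.002, -0.048, 0.2]
```

arm_command --motion '[[[0,0,0,0.015,0,-0.012,-1],[0,0,0,0.032,0,-0.023,-1],[0,0,0,0.05,0,-0.033,-1],[0,0,0,0.068,0,-0.041,-1],[0,0,0,0.085,0,-0.045,-1],[0,0,0,0.102,0,-0.048,-1],[0,0,0,0.12,0,-0.048,-1],[0,0,0,0.137,0,-0.048,-1]]]'

```text
time: 21.15
tool_pos: [0.6397, 0.1007, 0.0752]
tool_rot: [-3.141, 0.007, 3.062]
contact_force: [5.0, -5.5, -1.6]
opening: 0.0316
```

arm_command --motion '[[[0,0,0,0.005,0,0,-1],[0,0,0,0.01,0,0,-1],[0,0,0,0.015,0,0,-1],[0,0,0,0.015,0,0,-1]]]'

```text
time: 21.55
tool_pos: [0.638, 0.1008, 0.0753]
tool_rot: [3.141, 0.013, 3.062]
contact_force: [15.1, -4.6, -7.9]
opening: 0.0315
```

arm_command --motion '[[[0,0,0,0.006,0,0,-1],[0,0,0,0.012,0,0,-1],[0,0,0,0.012,0,0,-1]]]'

```text
time: 21.85
tool_pos: [0.6378, 0.1009, 0.0754]
tool_rot: [3.141, 0.02, 3.062]
contact_force: [27.9, -4.6, -16.5]
opening: 0.0312
```

arm_command --motion '[[[0,0,0,-0.018,0,0,-1],[0,0,0,-0.018,0,0,0],[0,0,0,-0.018,0,0,0.2],[0,0,0,-0.018,0,0,0.2],[0,0,0,-0.018,0,0,0.2],[0,0,0,-0.018,0,-0.13,0.2],[0,0,0,-0.018,0,-0.26,0.2],[0,0,0,-0.018,0,-0.4,0.2]]]'

```text
time: 22.65
tool_pos: [0.6338, 0.1019, 0.1946]
tool_rot: [3.141, -0.002, 3.063]
contact_force: [1.1, 0.6, -0.0]
opening: 0.0551
```

Run:
```python
from h import *
rows([d2w(-.107,-.139,.20),d2w(-.16,-.09,.30)],TH+np.pi,.2)
c=snap('scene','s1'); im=c['image'][:,:,::-1]
cv2.imwrite('pics/s1.png',cv2.resize(im[150:310,230:450],None,fx=3.6,fy=3.6,interpolation=cv2.INTER_CUBIC))
```

```text
t 22.65 tcp [0.6338 0.1019 0.1946] F [ 1.1  0.6 -0. ] open 0.0551
[0.0, -0.001, 0.001, 0.571, -0.464, -0.017, 0.2]
[0.0, -0.001, 0.001, 0.748, -0.3, -0.35, 0.2]
```

View pics/s1.png

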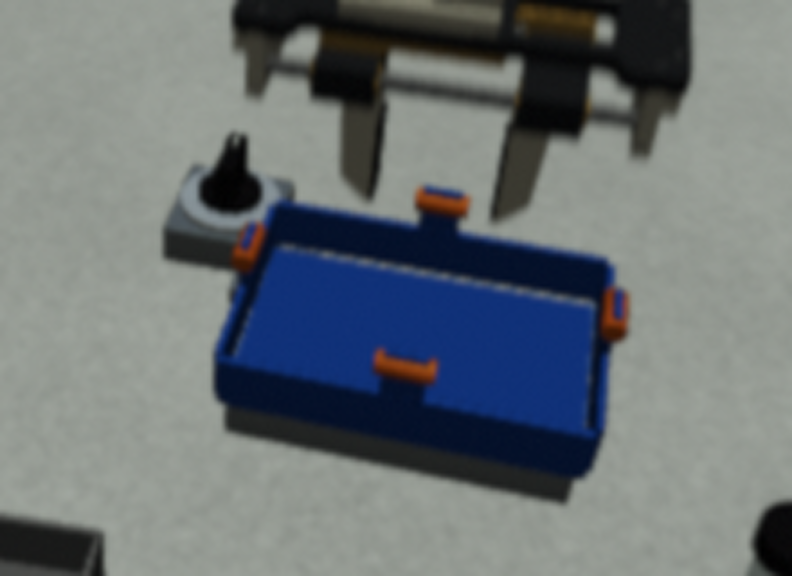

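arm_command --motion '[[[0,0,0,0.1,-0.08,0,0.2],[0,0,0,0.2,-0.16,0,0.1],[0,0,0,0.3,-0.24,0,0.1],[0,0,0,0.4,-0.32,0,0],[0,0,0,0.5,-0.4,0,0],[0,0,0,0.571,-0.464,0.05,0],[0,0,0,0.571,-0.464,0.1,0],[0,0,0,0.571,-0.464,0.1,0]]]'

```text
time: 23.5
tool_pos: [0.4512, -0.0236, 0.1627]
tool_rot: [3.141, -0.003, 3.061]
contact_force: [0.5, 0.6, -0.1]
opening: 0.0459
```

Run:
```python
from h import *
rows([d2w(-.107,-.139,.0495)],TH+np.pi,0)
c=snap('wrist','w7',(180,130,380,290),3.5)
print(proj(c,d2w(-.107,-.139,.0755)))
```

```text
t 23.5 tcp [ 0.4512 -0.0236  0.1627] F [ 0.5  0.6 -0.1] open 0.0459
[0.0, -0.002, 0.0, -0.004, 0.001, 0.377, 0]
[282.76275051 215.34408148]
```

View pics/w7.png

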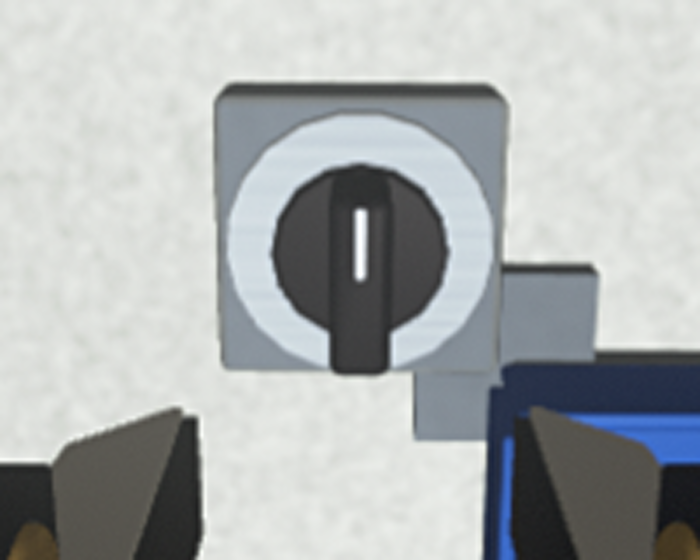

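arm_command --motion '[[[0,0,0,-0.004,0.001,0.12,0],[0,0,0,-0.004,0.001,0.24,0],[0,0,0,-0.004,0.001,0.34,0],[0,0,0,-0.004,0.001,0.375,0],[0,0,0,-0.004,0.001,0.375,-1],[0,0,0,-0.004,0.001,0.375,-1],[0,0,0,-0.004,0.001,0.375,-1],[0,0,0,-0.004,0.001,0.375,-1]]]' --grip_force 35

```text
time: 24.35
tool_pos: [0.4549, -0.0235, 0.0524]
tool_rot: [-3.141, 0.003, 3.062]
contact_force: [0.7, -0.8, -1.0]
opening: 0.0184
```

arm_command --motion '[[[0,0,0,0,0,0,-1],[0,0,0,0,0,0,-1],[0,0,0,0,0,0,-1],[0,0,0,0,0,0,-1],[0,0,0,0,0,0,-1],[0,0,0,0,0,0,-1]]]'

```text
time: 24.95
tool_pos: [0.4548, -0.023, 0.0522]
tool_rot: [3.141, 0.002, 3.062]
contact_force: [0.1, 4.1, 6.4]
opening: 0.014
```

arm_command --motion '[[[0,0,0.09,0,-0.001,0,-1],[0,0,0.18,0,-0.001,0,-1],[0,0,0.27,0.001,-0.002,0,-1],[0,0,0.36,0.001,-0.003,0,-1],[0,0,0.45,0.002,-0.003,0,-1],[0,0,0.54,0.002,-0.004,0,-1],[0,0,0.63,0.003,-0.004,0,-1],[0,0,0.72,0.003,-0.004,0,-1]]]'

```text
time: 25.75
tool_pos: [0.4522, -0.0263, 0.0522]
tool_rot: [-3.139, 0.002, 1.927]
contact_force: [-6.7, -11.5, 11.9]
opening: 0.0138
```

arm_command --motion '[[[0,0,0.02,0,0,0,-1],[0,0,0.02,0,0,0,-1],[0,0,0.02,0,0,0,-1]]]'

```text
time: 26.05
tool_pos: [0.4522, -0.0263, 0.0522]
tool_rot: [-3.139, 0.003, 1.903]
contact_force: [-7.0, -9.0, 11.1]
opening: 0.0134
```

Run:
```python
from h import *
print(robot.observe())
```

```text
{'time': 26.05, 'qpos': array([-0.22511894,  0.45061022,  1.93569916, -0.00508295,  0.75581113,
       -0.55389702]), 'qvel': array([-0.00092721,  0.00134731, -0.00133681, -0.00098817,  0.00035754,
       -0.00158331]), 'joint_efforts': array([  3.94997254, -35.80045938, -16.20618045,   3.01460847,
        -1.43492695,   0.78612501]), 'tool_pos': array([ 0.45218667, -0.02631095,  0.05223916]), 'tool_rot': array([-3.13930546e+00,  2.68231101e-03,  1.90327735e+00]), 'contact_force': array([-6.9534995 , -9.03808426, 11.1073011 ]), 'torque': array([-1.77176123,  1.27706542,  0.77921865]), 'opening': 0.013416930072244008}
```

Turned 1.16 rad with torque rising at the stop. Release and check.

arm_command --motion '[[[0,0,-0.02,0,0,0,0],[0,0,-0.02,0,0,0,0],[0,0,-0.02,0,0,0,0],[0,0,-0.02,0,0,0,0],[0,0,-0.02,0,0,0,0],[0,0,-0.02,0,0,-0.12,0],[0,0,-0.02,0,0,-0.25,0],[0,0,-0.02,0,0,-0.38,0]]]'

```text
time: 26.85
tool_pos: [0.4526, -0.0244, 0.1663]
tool_rot: [-3.141, -0.001, 1.931]
contact_force: [1.1, -0.3, -0.8]
opening: 0.0457
```

Run:
```python
from h import *
c=snap('wrist','w8')
t=snap('top','t3'); s=snap('scene','s3')
im=t['image'][:,:,::-1]; cv2.imwrite('pics/t3.png',cv2.resize(im[120:280,160:440],None,fx=2.8,fy=2.8,interpolation=cv2.INTER_CUBIC))
im=s['image'][:,:,::-1]; cv2.imwrite('pics/s3.png',cv2.resize(im[150:310,100:440],None,fx=2.3,fy=2.3,interpolation=cv2.INTER_CUBIC))
```

```text
(no output)
```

View pics/w8.png

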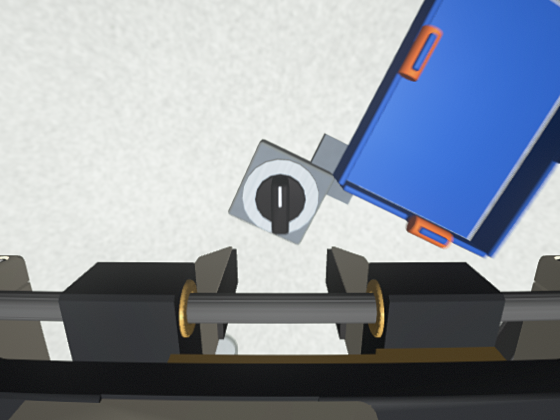

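View pics/t3.png

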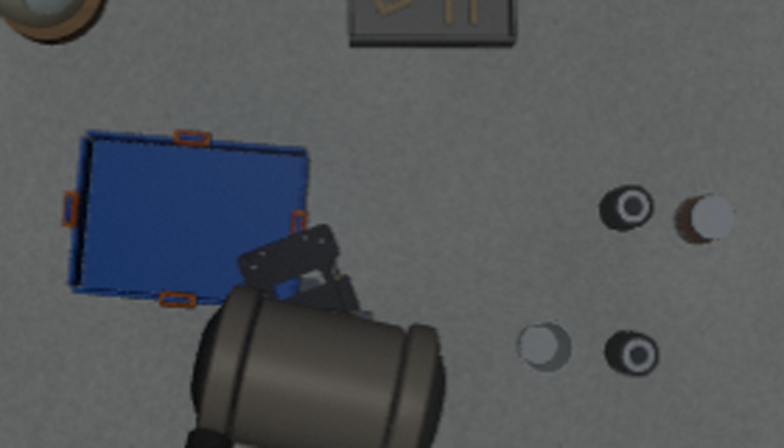

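View pics/s3.png

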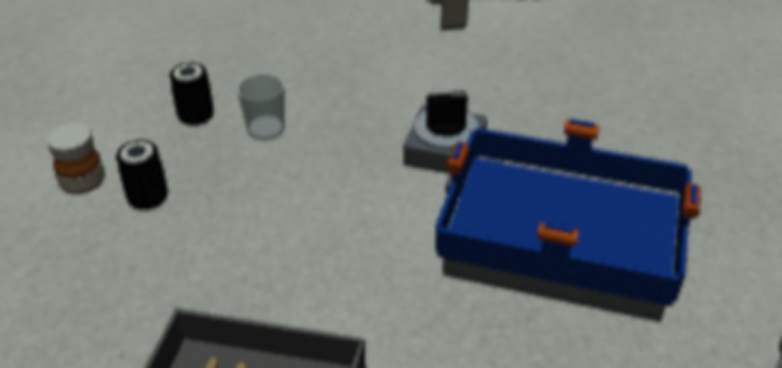

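Run:
```python
from h import *
rows([[.4444,-.3055,.17]],1.49,.6)
```

```text
t 27.0 tcp [ 0.4545 -0.0247  0.1674] F [-0.3  0.4 -0.8] open 0.0455
[0.003, 0.001, 0.281, -0.864, -0.362, -0.008, 0.6]
```

arm_command --motion '[[[0,0,0.05,-0.12,-0.05,-0.01,0.6],[0,0,0.1,-0.25,-0.1,-0.01,0.6],[0,0,0.15,-0.38,-0.16,-0.01,0.6],[0,0,0.2,-0.52,-0.22,-0.01,0.6],[0,0,0.25,-0.66,-0.28,-0.01,0.6],[0,0,0.281,-0.8,-0.33,-0.01,0.6],[0,0,0.281,-0.864,-0.362,-0.01,0.6],[0,0,0.281,-0.864,-0.362,-0.01,0.6]]]'

```text
time: 27.8
tool_pos: [0.4418, -0.3077, 0.1662]
tool_rot: [-3.14, -0.001, 1.486]
contact_force: [0.5, -0.4, -0.6]
opening: 0.0735
```

Run:
```python
from h import *
rows([[.4444,-.3055,.021]],1.49,.6)
c=snap('wrist','w9')
print(proj(c,[.4444,-.3055,.06]))
```

```text
t 27.8 tcp [ 0.4418 -0.3077  0.1662] F [ 0.5 -0.4 -0.6] open 0.0735
[-0.001, -0.001, -0.002, 0.008, 0.009, 0.484, 0.6]
[284.65350501 203.20947372]
```

View pics/w9.png

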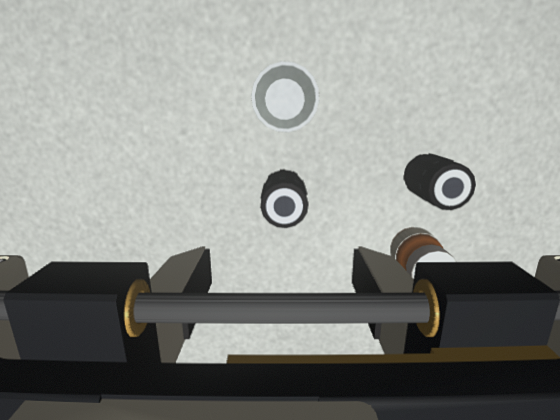

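Run:
```python
from h import *
c=load('w9')
p=pz(c,284.5,206,.06); print(p, pz(c,453,187,.06))
p[2]=.023
rows([p],1.49,.6)
```

```text
[ 0.44407691 -0.30786274  0.06      ] [ 0.58243316 -0.30348592  0.06      ]
t 27.85 tcp [ 0.4419 -0.3058  0.1663] F [-0.3  0.8 -0. ] open 0.0734
[-0.002, -0.001, -0.002, -0.007, 0.009, 0.478, 0.6]
```

arm_command --motion '[[[0,0,0,-0.005,0.008,0.12,0.6],[0,0,0,-0.005,0.008,0.24,0.6],[0,0,0,-0.005,0.008,0.36,0.6],[0,0,0,-0.005,0.008,0.45,0.6],[0,0,0,-0.005,0.008,0.478,0.5],[0,0,0,-0.005,0.008,0.478,0],[0,0,0,-0.005,0.008,0.478,-0.5],[0,0,0,-0.005,0.008,0.478,-1]]]' --grip_force 30

```text
time: 28.65
tool_pos: [0.446, -0.3075, 0.0263]
tool_rot: [3.139, 0.002, 1.49]
contact_force: [-0.4, -0.2, 1.0]
opening: 0.0498
```

arm_command --motion '[[[0,0,0,0,0,0,-1],[0,0,0,0,0,0,-1],[0,0,0,0,0,0,-1],[0,0,0,0,0,0,-1],[0,0,0,0,0,0,-1],[0,0,0,0,0,0,-1],[0,0,0,0,0,0,-1]]]'

```text
time: 29.35
tool_pos: [0.4457, -0.3075, 0.026]
tool_rot: [3.14, 0.001, 1.49]
contact_force: [-0.5, 1.5, 7.2]
opening: 0.0399
```

Run:
```python
from h import *
z=tr()[0]; rows([z+[0,0,.13],d2w(0,-.045,z[2]+.13),d2w(0,-.045,z[2]+.033)],1.49,-1)
```

```text
t 29.35 tcp [ 0.4457 -0.3075  0.026 ] F [-0.5  1.5  7.2] open 0.0399
[0.001, 0.001, 0.0, 0.0, 0.001, -0.433, -1]
[0.001, 0.001, 0.0, 1.259, 0.302, -0.434, -1]
[0.001, 0.001, 0.0, 1.259, 0.302, -0.111, -1]
```

arm_command --motion '[[[0,0,0,0,0,-0.1,-1],[0,0,0,0,0,-0.22,-1],[0,0,0,0,0,-0.34,-1],[0,0,0,0,0.05,-0.43,-1],[0,0,0,0.05,0.17,-0.433,-1],[0,0,0,0.15,0.28,-0.433,-1],[0,0,0,0.28,0.302,-0.433,-1],[0,0,0,0.4,0.302,-0.433,-1]]]'

```text
time: 30.15
tool_pos: [0.5461, -0.1934, 0.1545]
tool_rot: [3.141, -0.0, 1.49]
contact_force: [0.7, 1.1, -1.1]
opening: 0.0391
```

arm_command --motion '[[[0,0,0,0.13,0,0,-1],[0,0,0,0.27,0,0,-1],[0,0,0,0.41,0,0,-1],[0,0,0,0.55,0,0,-1],[0,0,0,0.69,0,0,-1],[0,0,0,0.8,0,0,-1],[0,0,0,0.85,0,0,-1],[0,0,0,0.85,0,0,-1]]]'

```text
time: 30.95
tool_pos: [0.5656, 0.0609, 0.1548]
tool_rot: [3.141, -0.0, 1.493]
contact_force: [-0.3, -0.2, -1.0]
opening: 0.0394
```

Run:
```python
from h import *
rows([d2w(0,-.045,.0585)],TH+np.pi/2,-1)
c=snap('wrist','w10')
```

```text
t 30.95 tcp [0.5656 0.0609 0.1548] F [-0.3 -0.2 -1. ] open 0.0394
[0.0, 0.0, 0.001, 0.003, 0.002, 0.321, -1]
```

View pics/w10.png

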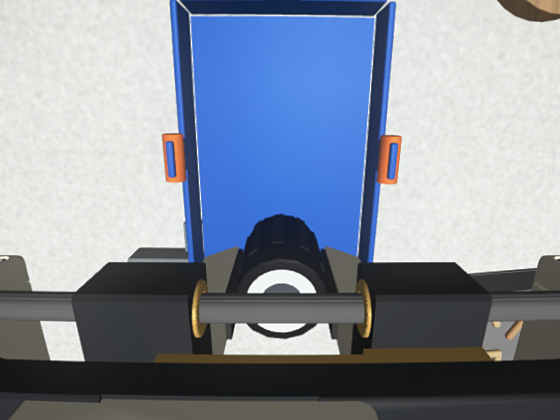

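arm_command --motion '[[[0,0,0,0.003,0.002,0.1,-1],[0,0,0,0.003,0.002,0.2,-1],[0,0,0,0.003,0.002,0.28,-1],[0,0,0,0.003,0.002,0.31,-1],[0,0,0,0.003,0.002,0.324,-1],[0,0,0,0.003,0.002,0.324,-1],[0,0,0,0.003,0.002,0.324,-1]]]'

```text
time: 31.7
tool_pos: [0.5673, 0.0598, 0.0587]
tool_rot: [3.139, -0.0, 1.49]
contact_force: [-0.2, -0.3, -0.4]
opening: 0.0396
```

arm_command --motion '[[[0,0,0,0,0,0.005,-1],[0,0,0,0,0,0.009,-1],[0,0,0,0,0,0.009,-1]]]'

```text
time: 32.0
tool_pos: [0.567, 0.0603, 0.056]
tool_rot: [3.14, -0.0, 1.49]
contact_force: [-1.2, -0.4, 6.2]
opening: 0.0399
```

Contact with the floor; release to a small opening and go up.

arm_command --motion '[[[0,0,0,0,0,0,0.1],[0,0,0,0,0,0,0.2],[0,0,0,0,0,0,0.2],[0,0,0,0,0,0,0.2],[0,0,0,0,0,-0.08,0.2],[0,0,0,0,0,-0.18,0.2],[0,0,0,0,0,-0.3,0.2],[0,0,0,0,0,-0.4,0.3]]]'

```text
time: 32.8
tool_pos: [0.5665, 0.0603, 0.1765]
tool_rot: [3.141, -0.0, 1.49]
contact_force: [0.6, -0.2, 0.1]
opening: 0.0583
```

Run:
```python
from h import *
rows([[.5824,-.3035,.17]],1.49,.6)
```

```text
t 32.8 tcp [0.5665 0.0603 0.1765] F [ 0.6 -0.2  0.1] open 0.0583
[0.0, 0.0, 0.0, -1.204, 0.151, 0.022, 0.6]
```

arm_command --motion '[[[0,0,0,-0.14,0.02,0,0.6],[0,0,0,-0.29,0.04,0,0.6],[0,0,0,-0.44,0.06,0,0.6],[0,0,0,-0.59,0.08,0,0.6],[0,0,0,-0.74,0.1,0,0.6],[0,0,0,-0.88,0.13,0,0.6],[0,0,0,-0.98,0.15,0,0.6],[0,0,0,-1,0.151,0,0.6]]]'

```text
time: 33.6
tool_pos: [0.587, -0.2462, 0.1742]
tool_rot: [-3.142, 0.001, 1.486]
contact_force: [0.2, 0.6, -1.1]
opening: 0.0733
```

arm_command --motion '[[[0,0,0,-0.1,0,0,0.6],[0,0,0,-0.18,0,0.01,0.6],[0,0,0,-0.2,0,0.02,0.6],[0,0,0,-0.2,0,0.02,0.6]]]'

```text
time: 34.0
tool_pos: [0.582, -0.3018, 0.1679]
tool_rot: [-3.14, -0.001, 1.489]
contact_force: [-0.2, 0.5, -0.6]
opening: 0.0731
```

Run:
```python
from h import *
c=snap('wrist','w11'); print(proj(c,[.5824,-.3035,.06]))
rows([[.5824,-.3035,.024]],1.49,.6)
```

```text
[282.24936237 207.44911041]
t 34.05 tcp [ 0.5823 -0.3011  0.1683] F [0.5 0.6 0.3] open 0.0733
[-0.001, -0.001, 0.0, -0.009, 0.001, 0.481, 0.6]
```

View pics/w11.png

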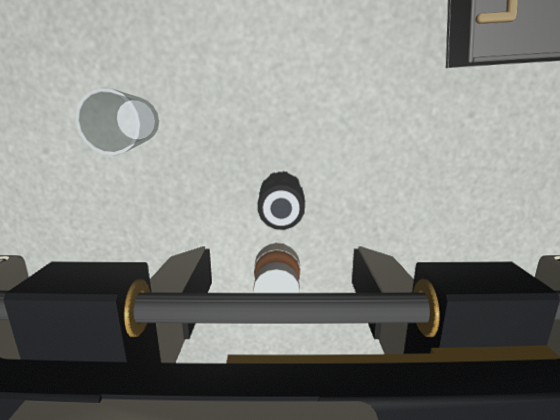

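arm_command --motion '[[[0,0,0,-0.008,0.001,0.12,0.6],[0,0,0,-0.008,0.001,0.24,0.6],[0,0,0,-0.008,0.001,0.36,0.6],[0,0,0,-0.008,0.001,0.45,0.6],[0,0,0,-0.008,0.001,0.478,0.5],[0,0,0,-0.008,0.001,0.478,0],[0,0,0,-0.008,0.001,0.478,-0.5],[0,0,0,-0.008,0.001,0.478,-1]]]'

```text
time: 34.85
tool_pos: [0.5838, -0.305, 0.0276]
tool_rot: [3.138, 0.002, 1.49]
contact_force: [0.2, -0.7, -1.0]
opening: 0.0493
```

arm_command --motion '[[[0,0,0,0,0,0,-1],[0,0,0,0,0,0,-1],[0,0,0,0,0,0,-1],[0,0,0,0,0,0,-1],[0,0,0,0,0,0,-1],[0,0,0,0,0,0,-1],[0,0,0,0,0,0,-1]]]'

```text
time: 35.55
tool_pos: [0.5832, -0.305, 0.0269]
tool_rot: [3.14, 0.001, 1.49]
contact_force: [-0.4, 0.0, 6.5]
opening: 0.0392
```

Run:
```python
from h import *
z=tr()[0]; rows([d2w(0,.045,z[2]+.13)],1.49,-1)
```

```text
t 35.55 tcp [ 0.5832 -0.305   0.0269] F [-0.4  0.   6.5] open 0.0392
[0.001, 0.0, 0.0, 1.514, -0.154, -0.435, -1]
```

arm_command --motion '[[[0,0,0,0,0,-0.1,-1],[0,0,0,0,0,-0.22,-1],[0,0,0,0,0,-0.34,-1],[0,0,0,0.05,0,-0.45,-1],[0,0,0,0.17,0,-0.47,-1],[0,0,0,0.3,0,-0.47,-1],[0,0,0,0.44,-0.05,-0.47,-1],[0,0,0,0.58,-0.1,-0.47,-1]]]'

```text
time: 36.35
tool_pos: [0.5663, -0.1274, 0.1664]
tool_rot: [3.141, -0.0, 1.49]
contact_force: [0.8, -0.2, -0.8]
opening: 0.0395
```

arm_command --motion '[[[0,0,0,0.13,-0.02,0,-1],[0,0,0,0.27,-0.04,0,-1],[0,0,0,0.41,-0.05,0,-1],[0,0,0,0.55,-0.05,0,-1],[0,0,0,0.69,-0.05,0,-1],[0,0,0,0.83,-0.05,0,-1],[0,0,0,0.92,-0.05,0,-1],[0,0,0,0.93,-0.05,0,-1]]]'

```text
time: 37.15
tool_pos: [0.574, 0.1537, 0.1665]
tool_rot: [3.141, -0.001, 1.494]
contact_force: [-0.3, -0.9, -0.6]
opening: 0.0395
```

Run:
```python
from h import *
rows([d2w(0,.045,.058),d2w(0,.045,.056)],TH+np.pi/2,-1)
c=snap('wrist','w12')
```

```text
t 37.15 tcp [0.574  0.1537 0.1665] F [-0.3 -0.9 -0.6] open 0.0395
[0.0, -0.001, 0.002, -0.008, -0.001, 0.362, -1]
[0.0, -0.001, 0.002, -0.008, -0.001, 0.368, -1]
```

View pics/w12.png

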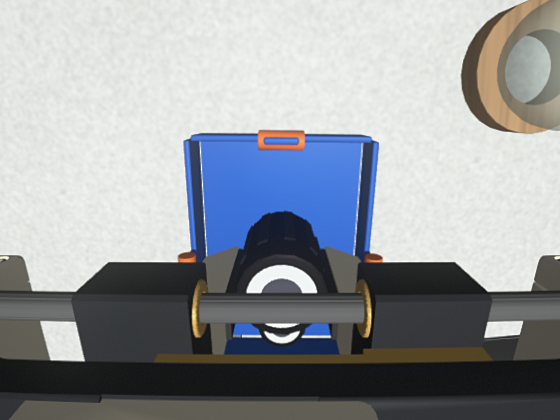

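arm_command --motion '[[[0,0,0,-0.006,0,0.1,-1],[0,0,0,-0.006,0,0.2,-1],[0,0,0,-0.006,0,0.29,-1],[0,0,0,-0.006,0,0.34,-1],[0,0,0,-0.006,0,0.355,-1],[0,0,0,-0.006,0,0.362,-1],[0,0,0,-0.006,0,0.366,-1],[0,0,0,-0.006,0,0.366,-1]]]'

```text
time: 38.0
tool_pos: [0.5747, 0.1485, 0.0576]
tool_rot: [3.14, -0.0, 1.49]
contact_force: [-0.9, 0.9, -0.5]
opening: 0.0397
```

arm_command --motion '[[[0,0,0,0,0,0.003,-1],[0,0,0,0,0,0.006,-1],[0,0,0,0,0,0.006,-1]]]'

```text
time: 38.3
tool_pos: [0.5748, 0.1488, 0.0569]
tool_rot: [3.139, -0.0, 1.49]
contact_force: [-2.9, -0.8, 9.1]
opening: 0.0398
```

arm_command --motion '[[[0,0,0,0,0,0,0.1],[0,0,0,0,0,0,0.2],[0,0,0,0,0,0,0.2],[0,0,0,0,0,0,0.2],[0,0,0,0,0,-0.08,0.2],[0,0,0,0,0,-0.18,0.2],[0,0,0,0,0,-0.3,0.2],[0,0,0,0,0,-0.42,0.2]]]'

```text
time: 39.1
tool_pos: [0.5738, 0.1487, 0.1817]
tool_rot: [-3.141, 0.0, 1.49]
contact_force: [1.0, 0.6, 0.1]
opening: 0.0549
```

arm_command --motion '[[[0,0,0,0,-0.1,-0.1,0.2],[0,0,0,0,-0.25,-0.2,0.2],[0,0,0,0,-0.4,-0.3,0.2],[0,0,0,0,-0.55,-0.4,0.2],[0,0,0,0,-0.6,-0.45,0.2],[0,0,0,0,-0.6,-0.45,0.2]]]'

```text
time: 39.7
tool_pos: [0.3934, 0.1638, 0.3193]
tool_rot: [3.136, -0.002, 1.492]
contact_force: [0.1, 0.2, -0.3]
opening: 0.055
```

Run:
```python
from h import *
t=snap('top','t4'); s=snap('scene','s4')
im=t['image'][:,:,::-1]; cv2.imwrite('pics/t4.png',cv2.resize(im[120:280,160:440],None,fx=2.8,fy=2.8,interpolation=cv2.INTER_CUBIC))
im=s['image'][:,:,::-1]; cv2.imwrite('pics/s4a.png',cv2.resize(im[150:310,250:450],None,fx=3.7,fy=3.7,interpolation=cv2.INTER_CUBIC))
```

```text
(no output)
```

View pics/t4.png

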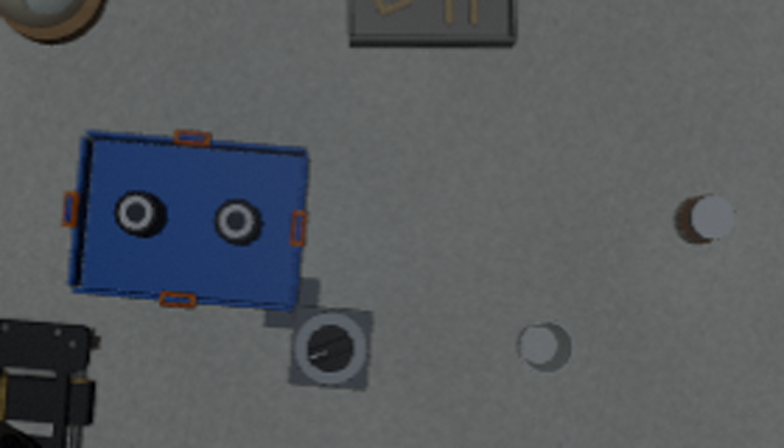

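View pics/s4.png

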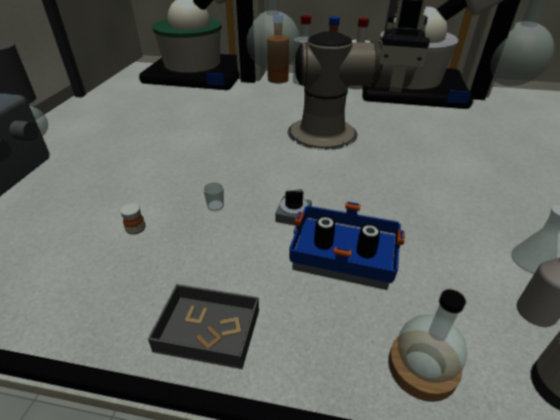

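View pics/s4a.png

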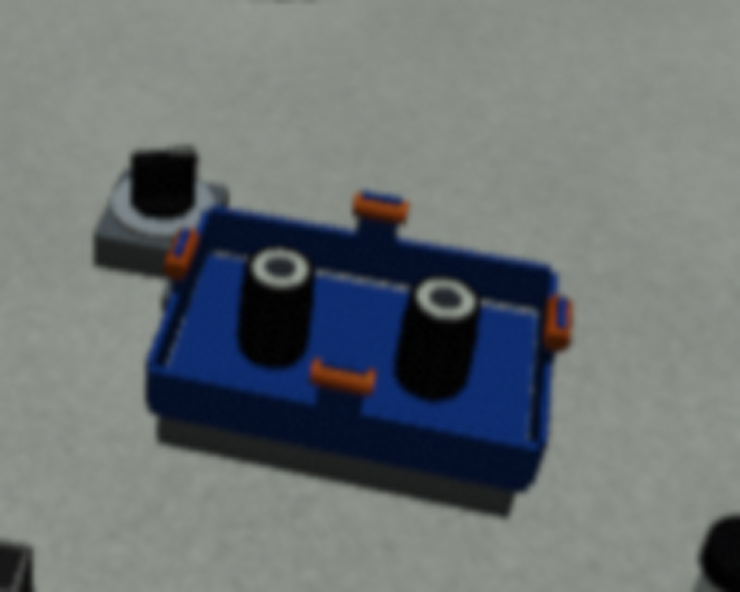

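Run:
```python
from h import *
for fn in ['t4','s4']:
    c=load(fn); hsv=cv2.cvtColor(c['image'],cv2.COLOR_RGB2HSV)
    m=((hsv[...,0]<14)|(hsv[...,0]>172))&(hsv[...,1]>130)&(hsv[...,2]>50)
    for w in AX:
        q=proj(c,bead(w,1.571,0)); u,v=q.round().astype(int)
        a=np.argwhere(m[v-14:v+15,u-14:u+15]); d=a.mean(0)[::-1]-14+[u,v]-q if len(a) else None
        q2=proj(c,bead(w,1.471,0))-q
        print(fn,w,q.round(1),len(a),'offset',d,' shift for -0.1rad',q2.round(2))
im=load('t4')['image'][:,:,::-1]; cv2.imwrite('pics/t4f.png',cv2.convertScaleAbs(im,alpha=1.8))
```

```text
t4 front [223.6 226.4] 41 offset [-0.43942455  0.20462036]  shift for -0.1rad [-0.16  2.22]
t4 back [228.3 168.9] 33 offset [-0.44477466  0.44613214]  shift for -0.1rad [ 0.2  -2.19]
t4 left [185.7 194.5] 26 offset [ 0.24868872 -0.36785675]  shift for -0.1rad [-2.15 -0.16]
t4 right [266.6 200.7] 25 offset [-0.13211074  1.3263949 ]  shift for -0.1rad [2.23 0.18]
s4 front [352.5 205.7] 62 offset [0.00271591 0.48709591]  shift for -0.1rad [ 0.31 -1.42]
s4 back [342.7 251.2] 77 offset [-0.66981473  0.78509028]  shift for -0.1rad [-0.45  2.14]
s4 left [400.  236.3] 52 offset [-0.56290269  2.10584805]  shift for -0.1rad [2.9  0.64]
s4 right [298.8 217.9] 50 offset [-0.48415423  1.39822138]  shift for -0.1rad [-2.61 -0.37]
```

View pics/t4f.png

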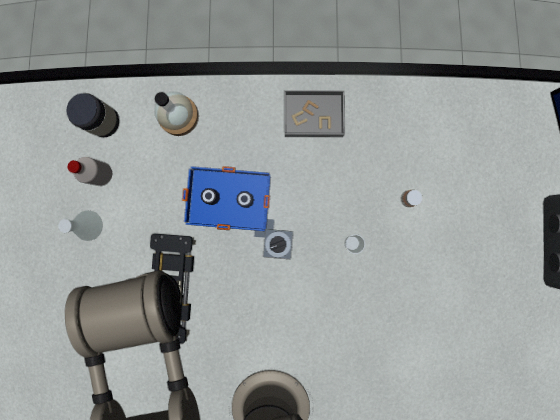

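```bash
python3 -c "
from cell import robot
print(robot.observe()['time']); print(robot.hand_in())"
```

```text
39.8
the job is handed in; nothing more can be done
None
```

I did the job in the order asked and handed it in at 39.8 s; the hand-in gave no verdict.

- **Walls:** I raised all four by their beads, pushing each until it stopped moving. The last top view puts all four within about 0.02 rad of upright. The scene view agrees for the front and back walls but is less exact, and it showed 1–2 px offsets at the side beads that a leaning wall would not explain.
- **Lock knob:** I turned it about 1.16 rad clockwise to its stop and let go. It stayed at the locked angle in the wrist picture and in the later top and scene pictures.
- **Couplings:** I found two on the bench, and the last top and scene views show no others. Both now stand upright on the case floor, and I saw no slip or knock along the way.
- **Beaker and jar:** Neither was touched, and both still stand where they were.

One reading disagreed: with each wall at its stop, the gripper sat about 3–5 mm further in than the dock pose predicts. I put that down to play in the grip, because the last pictures show the walls upright.

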